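Lock the wire winder's shaft on its flat

ROBOT

A 6-joint arm with a two-finger parallel gripper is mounted at the origin on the work surface. World frame = base frame: x ahead of the robot, y to its left, z up, the work surface at z = 0. Lengths are in m, angles in rad, forces in N, time in s.
With the tool pointing down it reaches from about 0.375 to 0.9 m from the base axis. Payload 3.1 kg.
Tool frame: the origin (TCP) lies at the very end of the fingers, on their centre line; the grasp point (between the pads) lies 19 mm behind it; x points along the fingers, z is the direction in which the jaws open and shut, and the axes are right-handed (so a half turn about x gives the same grasp; the last joint's range is limited). The gripper opens to 87 mm and grips with 3 to 60 N. Pads are 19 mm wide; open, the fingers measure 117 mm over their backs; the gripper's body (75 mm by 190 mm) begins 51 mm behind the grasp point.
Start: joints at [-1.498, 0.527, 1.433, -0, 1.181, -0.178], TCP at [0.156, -0.605, 0.183] pointing down, gripper open.
Joint ranges: [-3.08, 3.08], [-0.75, 2.2], [0.22, 2.44], [-1.43, 4.57], [0, 2.65], [-2.85, 2.85]. Speed limits (rad/s): [2.79, 2.79, 3.14, 3.14, 3.14, 3.14].

INTERFACE

Orientations are given as a unit quaternion [x, y, z, w].
In Python, from rig import get_obs, vision, hand_in gives the robot as it stands. The module is installed in compiled form; this text tells all that it offers.
- The arm moves only by the tool step_arm, never from a script. Its arguments are lists of equal length, an entry for each row: "slide": the shift along the world's x, y, z scaled (see below), a list of three; "turn": the turn, a rotation vector about the world's x, y, z scaled (see below), a list of three. In form: {"slide": [[dx, dy, dz], ...], "turn": [[wx, wy, wz], ...]}. A call has 1 to 12 rows; each row is the pose to reach, as a shift and turn from the pose commanded when the call began, turning the shorter way round; what a row does not reach only later rows make up. The controller multiplies each number of a shift by 0.1 m and each number of a turn by 2 pi rad. A row lasts 1/10 s, in which the tool goes at most 50 mm and 8.59 degrees, less where a joint would pass 70% of its speed; a pose out of reach is approached as far as the arm can. A call with a number of a shift or a turn outside -1 to 1 is refused whole. A call with a gripper value outside its range is refused whole. "jaw" is the opening, from 0 (shut) to 1 (fully open), set as the call begins (left out, the last holds). The fingers move at their own pace and stop on an object; "newtons" is the grip in N (left out, the last holds). Time passes only in rows, so rows that repeat a pose let the fingers close. It gives the time, the measured TCP pose, the force and the opening at its end, in the units of the state.
- get_obs(): the state, without advancing time (a new reading comes with each control period).
- vision.camera(name): name is "scene" or "top" or "wrist"; returns a dict with "image" (480x640x3 uint8, red, green, blue), "depth" (480x640 float32, m along the optical axis (not along the pixel's ray), 0 where there is no reading), "mtx" (3x3 intrinsics, pixels), "T" (4x4, takes a point from camera to world coordinates). Camera axes: x right, y down, z forward; pixel columns grow to the right and rows downward; lengths in m; the calibration is good to about 2 mm. A picture is of the moment at which its call begins.
- hand_in(): hands the job in, once; it reports no verdict.
Trained networks look in a picture, given as the dict that the camera call returned (one of the last four; its "shot" number tells which), for a name from the list of things; names that differ only in an ending like _2 or _b are one class to them, and where a whole thing is asked for, a point or a joint stands for the part that bears it (a point fixed in the world has none). Each returns a list of dicts, best first, with "p" (0 to 1); they miss things now and then, are a little off and sometimes report something else, mostly with a low value. They report only what shows in the picture. A call takes as long as a camera call. They do not tell look-alikes from the thing itself.
- vision.silhouettes(picture, thing): "mask" (480x640 bool, what is visible of it) and "centre" ([column, row] in pixels, amid what is visible of it).
- vision.spot_point(picture, thing): "centre" ([column, row] in pixels: a listed point, or the origin of a listed thing).
The state is a dict: "time": time; "q": joint angles; "joint_velocities": joint speeds; "joint_torque": joint torques, N m; "position": TCP position; "tool_rot": TCP orientation; "ft_force": force on the tool from outside, world axes, zero at the start; "moment": the same for the moment, N m; "grip_width": finger opening in m.
Only numpy, scipy, OpenCV 4.12 (cv2) and the standard library are available. Lean on these libraries where they do the work, as an engineer would, in place of code of your own. Each camera call takes 0.05 s, during which the arm holds its last target.

TASK

Turn the winder's crank until the flat of its shaft faces straight up at the lock screw, then take the T-handled hex key out of its wooden block, put it fully into the screw's hexagonal socket and turn it clockwise until the screw is firmly tight on the flat, but not overtightened. Never press the screw on the round of the shaft, do not push the key hard into the screw, leave the key standing in the screw when you let go, and leave the other bench things alone.

Things in the scene. Friction and masses are not known exactly. Their poses are not given: they have to be found in the camera images.
- winder: grey base plate 110 x 215 x 12 mm fixed on the bench, with an aluminium lock block (50 x 34 mm, top 100 mm above the bench) and a horizontal shaft, its axis 75 mm above the bench along the winder's y. Origin on the bench right under the lock screw; z up; crank on the -y side, wire spool (80 mm diameter) on the +y side (y 34 to 122 mm)
- shaft: steel shaft, 30 mm diameter, one flat 2.5 mm deep along it; carries spool and crank, turns about the winder's y. Origin on the axis under the lock screw, y along the shaft, z out of the flat and along the crank arm: z straight up = flat faces the screw, crank upright. Starts leaning 34 to 77 degrees to the winder's -x. Turns stiffly (0.08 N m), stays where left
- crank_grip (a point): middle of the free part of the crank's round handle pin, 12 mm diameter, 60 mm long, parallel to the shaft, 50 mm from the shaft's axis; its centre is 90 mm on the -y side of the lock screw
- lock_screw: steel setscrew upright in a bush on the lock block. Origin at the centre of the socket's mouth, 121 to 124 mm above the bench at the start; z up out of the socket; x square to one of its six walls. Hexagonal socket 14.8 mm across flats, 14 mm deep. Clockwise from above tightens: it sinks 16 mm per turn and turns with about 0.1 N m before it meets the shaft
- hex_key: T-handled steel hex key, 250 g, upright in the hole of its wooden block (it may lean a few degrees). Origin at the tip of the blade, z up along the blade to the handle, x along the crossbar and square to one of the blade's six sides. Blade 14 mm across flats with a 4 mm tapered tip, long enough that the crossbar's centre is 100 mm above the tip
- key_bar (a point): centre of the key's crossbar (80 mm long, 14 mm wide, 18 mm high), same axes as the key
- key_tip (a point): tip of the key's blade
- key_block: wooden block 80 x 70 x 45 mm fixed on the bench; origin under its centre; 18 mm hole 35 mm deep in the middle of its top, where the key stands
- jar: closed glass jar, 56 mm diameter, 70 mm high; leave alone
- pliers: pliers lying on the bench, about 150 mm long, 15 mm high; leave alone
- mandrel: tapered steel ring mandrel standing on a 60 mm round foot, 130 mm high; leave alone
- screw_point (a point): round nose of the lock screw, hidden in the block; starts 2.9 to 5.5 mm above the flat (65 to 124 degrees of turning), or 0.4 to 3.0 mm above the round. Once it bears, the torque on the key rises within some 15 degrees: firmly tight is about 0.2 to 0.24 N m, that is 0.1 to 0.14 more than in free turning (over 0.27 is overtightened), and it then stays tight by itself
- bush: round steel bush, 38 mm diameter, 20 mm high, fixed on the lock block around the lock screw; origin at its underside, top 119 to 122 mm above the bench
Mind the look-alikes: they are no part of the job. Of the things that look like the hex_key, the largest one is meant.

How it is judged:
By the outcome, as a careful person would: the job done as asked, in the order asked, and still so for the second after the job is handed in, with the robot touching nothing.
It also fails if it takes over 72 s, if anything falls off the work surface, if the arm or the gripper's body presses on something with over 40 N, if the wrist force passes 120 N, or if a joint passes its speed limit or range.

## Working session

There is one attempt and no reset: what is moved stays moved. The work goes in short steps, Python scripts to look and compute and a tool call to move; the robot and the scene stay as the last step left them, time stands still between calls to the robot, and variables do not carry over. Pictures are saved under pics/ and viewed, and the job is handed in when it is done.

Besides the shell and the picture viewer there is one more tool, called after "Request:" by a JSON object that holds its "name" and its "arguments". step_arm: Moves the arm, as the interface text tells. Its arguments: {"type":"object","properties":{"slide":{"type":"array"},"turn":{"type":"array"},"jaw":{"type":"number"},"newtons":{"type":"number"}},"required":["slide","turn"]}

```bash
mkdir -p pics; cat > h.py <<'E'
import numpy as np, cv2
from rig import get_obs, vision
def save(n,im,crop=None,s=1):
    if crop: im=im[crop[1]:crop[3],crop[0]:crop[2]]
    if s!=1: im=cv2.resize(im,None,fx=s,fy=s,interpolation=cv2.INTER_CUBIC)
    cv2.imwrite('pics/'+n+'.png',cv2.cvtColor(im,cv2.COLOR_RGB2BGR))
def ray(c,px):
    K=c['mtx'];T=c['T'];d=np.linalg.inv(K)@np.array([px[0],px[1],1.]);return T[:3,3],T[:3,:3]@d
def atdepth(c,px,dep=None):
    o,d=ray(c,px)
    if dep is None: dep=c['depth'][int(round(px[1])),int(round(px[0]))]
    return o+d*dep
def atz(c,px,z):
    o,d=ray(c,px);return o+d*(z-o[2])/d[2]
def proj(c,P):
    P=np.atleast_2d(P);T=np.linalg.inv(c['T']);q=P@T[:3,:3].T+T[:3,3];u=q@c['mtx'].T;return u[:,:2]/u[:,2:]
def tri(L):
    A=np.zeros((3,3));b=np.zeros(3)
    for c,px in L:
        o,d=ray(c,px);d=d/np.linalg.norm(d);M=np.eye(3)-np.outer(d,d);A+=M;b+=M@o
    X=np.linalg.solve(A,b);return X,[np.linalg.norm((np.eye(3)-np.outer(d,d))@(X-o)) for o,d in [(lambda o,d:(o,d/np.linalg.norm(d)))(*ray(c,p)) for c,p in L]]
E
python3 - <<'E'
from h import *
import pickle
np.set_printoptions(precision=4,suppress=True)
o=get_obs();print({k:np.round(v,4) for k,v in o.items()})
cs={}
for n in ['scene','top']:
    c=vision.camera(n);cs[n]=c;save(n+'0',c['image'])
    for t in ['winder','crank_grip','lock_screw','hex_key','key_bar','key_tip','key_block','jar','pliers','mandrel','bush','shaft']:
        r=vision.spot_point(c,t)
        print(n,t,[(round(x['p'],2),np.round(x['centre'],1),np.round(atdepth(c,x['centre']),3)) for x in r[:4]])
pickle.dump(cs,open('c0.pkl','wb'))
E
```

```text
{'time': np.float64(0.0), 'q': array([-1.4975,  0.5285,  1.4339, -0.    ,  1.1814, -0.1785]), 'joint_velocities': array([ 0.0004,  0.0006,  0.0019, -0.0012,  0.0003, -0.0004]), 'joint_torque': array([ -0.0012, -44.0049, -17.6592,   0.0633,   0.0584,  -0.0002]), 'position': array([ 0.1557, -0.6045,  0.1817]), 'tool_rot': array([ 0.4338,  0.5593, -0.4327,  0.5583]), 'ft_force': array([-0.5849, -0.0594,  1.1774]), 'moment': array([ 0.0113, -0.0386,  0.0299]), 'grip_width': np.float64(0.087)}
scene winder [(0.8, array([340.2, 275. ]), array([0.59 , 0.084, 0.022]))]
scene crank_grip [(0.93, array([287.3, 230.9]), array([ 0.535, -0.017,  0.102]))]
scene lock_screw [(0.59, array([336.5, 224.1]), array([0.557, 0.08 , 0.126]))]
scene hex_key [(0.95, array([183.7, 282.4]), array([ 0.596, -0.226,  0.041])), (0.89, array([181.6, 323.1]), array([ 0.669, -0.23 ,  0.003])), (0.7, array([231.2, 283.7]), array([ 0.568, -0.138,  0.003]))]
scene key_bar [(0.98, array([175.1, 243.1]), array([ 0.573, -0.232,  0.121])), (0.54, array([176.6, 294.4]), array([ 0.669, -0.227,  0.077])), (0.53, array([228.1, 2
[... 1472 characters left out ...]
rray([441.2, 194.4]), array([ 0.657, -0.229,  0.077]))]
top key_tip [(0.9, array([434.5, 242.1]), array([ 0.551, -0.218,  0.044])), (0.61, array([434.4, 200.7]), array([ 0.644, -0.214,  0.07 ])), (0.42, array([396.8, 234.2]), array([ 0.565, -0.126,  0.074]))]
top key_block [(0.93, array([437.4, 240.9]), array([ 0.553, -0.225,  0.046]))]
top jar [(0.87, array([186. , 290.2]), array([0.434, 0.354, 0.07 ]))]
top pliers [(0.88, array([298.6, 322.3]), array([0.361, 0.1  , 0.002]))]
top mandrel [(0.91, array([404. , 158.9]), array([ 0.758, -0.154,  0.022]))]
top bush [(0.8, array([305.3, 229.8]), array([0.568, 0.082, 0.111]))]
top shaft [(0.75, array([307.4, 237.2]), array([0.55 , 0.077, 0.121]))]
```

View pics/scene0.png

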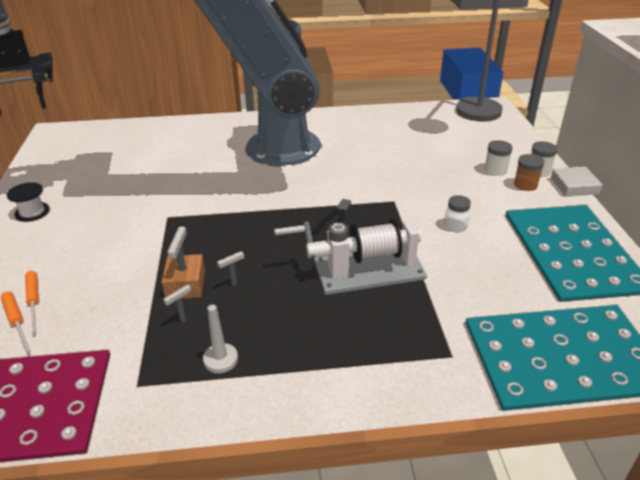

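View pics/top0.png

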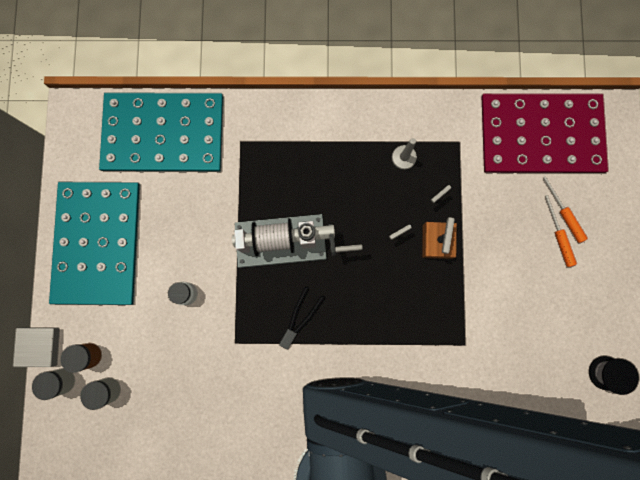

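```bash
python3 - <<'E'
from h import *
import pickle
cs=pickle.load(open('c0.pkl','rb'))
save('top0z',cs['top']['image'],(260,140,500,320),3.3)
save('scene0z',cs['scene']['image'],(130,190,390,385),3)
for c in cs.values(): print(c['T'].round(3),c['mtx'].round(1))
E
```

```text
[[ 0.11   0.593 -0.798  1.474]
 [ 0.994 -0.073  0.083 -0.042]
 [-0.009 -0.802 -0.597  0.802]
 [ 0.     0.     0.     1.   ]] [[583.4   0.  323.2]
 [  0.  583.4 229.6]
 [  0.    0.    1. ]]
[[ 0.006 -0.993  0.122  0.402]
 [-1.    -0.005  0.01   0.04 ]
 [-0.01  -0.122 -0.992  1.19 ]
 [ 0.     0.     0.     1.   ]] [[491.8   0.  319.2]
 [  0.  491.8 244.8]
 [  0.    0.    1. ]]
```

View pics/top0z.png

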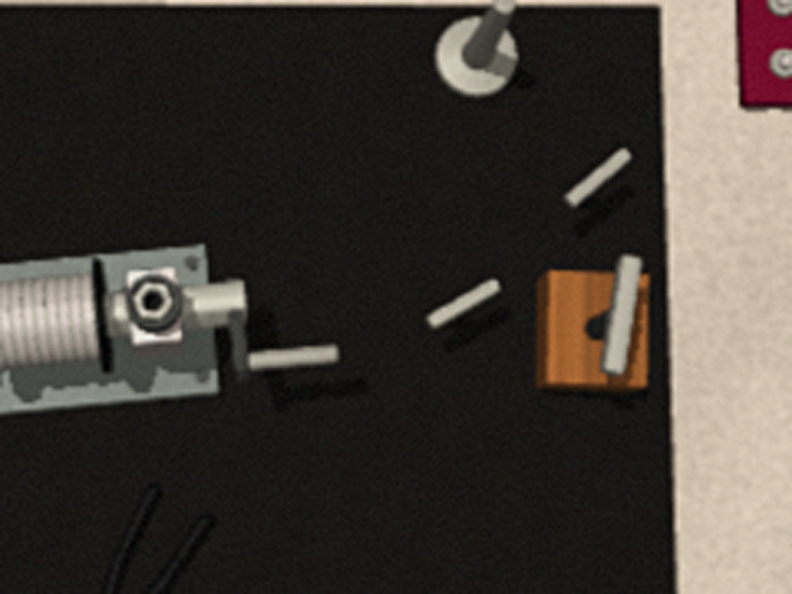

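View pics/scene0z.png

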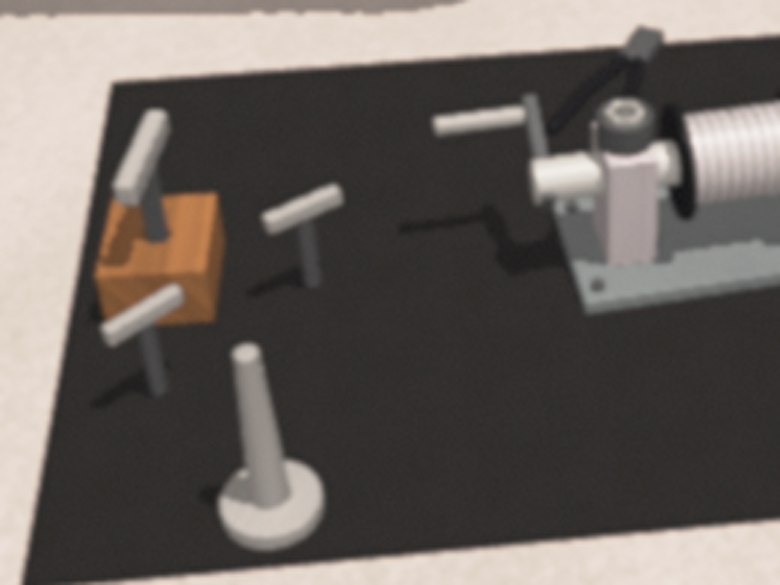

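The three T-keys are at scene (175,243), (177,294) and (228,254). The one in the wooden block at (175,243) has the largest crossbar and stands in the block, so it is the one meant. The other two stand on the bench and are shorter. The enlarged crops confirm this. Next I'll look with the wrist camera from two places.

```bash
cat >> h.py <<'E'
from scipy.spatial.transform import Rotation as R
def tool():
    o=get_obs(); return np.array(o['position']),R.from_quat(o['tool_rot'])
E
python3 - <<'E'
from h import *
np.set_printoptions(precision=4,suppress=True)
p,r=tool();print(r.as_matrix())
c=vision.camera('wrist');save('w0',c['image']);print(c['T'],c['mtx'])
print('cam in tool',r.as_matrix().T@(c['T'][:3,3]-p), r.as_matrix().T@c['T'][:3,:3])
E
```

```text
[[-0.      0.9685  0.2492]
 [ 0.      0.2492 -0.9685]
 [-1.     -0.     -0.    ]]
[[ 0.2491 -0.9342 -0.2553  0.2261]
 [-0.9685 -0.2405 -0.0652 -0.5863]
 [-0.0005  0.2635 -0.9647  0.384 ]
 [ 0.      0.      0.      1.    ]] [[375.11     0.     315.0849]
 [  0.     375.11   236.7345]
 [  0.       0.       1.    ]]
cam in tool [-0.2013  0.0729 -0.0008] [[ 0.0005 -0.2635  0.9647]
 [-0.     -0.9647 -0.2635]
 [ 1.      0.0001 -0.0005]]
```

View pics/w0.png

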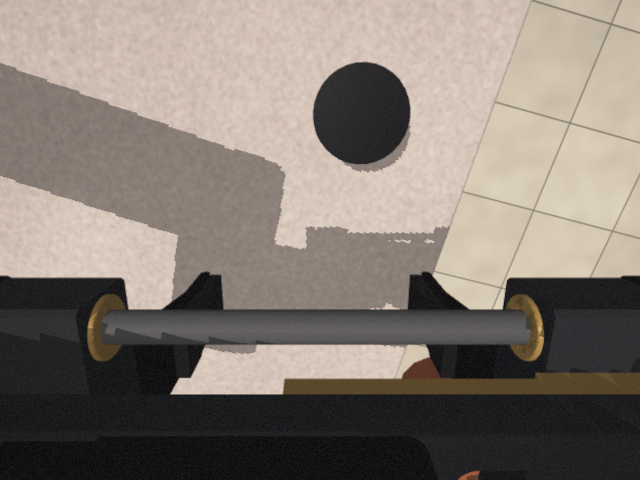

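Request:
{"name": "step_arm", "arguments": {"slide": [[0.69,0.99,0.4],[0.69,0.99,0.4],[0.69,0.99,0.4]], "turn": [[0,0,0.035],[0,0,0.035],[0,0,0.035]], "jaw": 0.5}}

```text
time: 1.65
position: [0.2262, -0.5035, 0.2235]
tool_rot: [0.369, 0.603, -0.368, 0.603]
ft_force: [0.8, 0.9, -0.6]
grip_width: 0.0704
```

Request:
{"name": "step_arm", "arguments": {"slide": [[0.69,0.99,0.4],[0.69,0.99,0.4],[0.69,0.99,0.4]], "turn": [[0,0,0.035],[0,0,0.035],[0,0,0.035]]}}

```text
time: 1.95
position: [0.2953, -0.4044, 0.2639]
tool_rot: [0.3, 0.64, -0.3, 0.641]
ft_force: [0.2, -0.8, 0.8]
grip_width: 0.0481
```

Request:
{"name": "step_arm", "arguments": {"slide": [[0.69,0.99,0],[0.69,0.99,0],[0.69,0.99,0]], "turn": [[0,0,0.035],[0,0,0.035],[0,0,0.035]]}}

```text
time: 2.25
position: [0.364, -0.3045, 0.2629]
tool_rot: [0.228, 0.669, -0.227, 0.67]
ft_force: [0.2, -1.0, -0.2]
grip_width: 0.0442
```

Request:
{"name": "step_arm", "arguments": {"slide": [[0.69,0.99,0],[0.69,0.99,0],[0.69,0.99,0]], "turn": [[0,0,0.035],[0,0,0.035],[0,0,0.035]]}}

```text
time: 2.55
position: [0.4331, -0.2058, 0.2629]
tool_rot: [0.153, 0.69, -0.152, 0.691]
ft_force: [0.5, -0.0, 0.4]
grip_width: 0.0437
```

Request:
{"name": "step_arm", "arguments": {"slide": [[0.69,0.99,0],[0.69,0.99,0],[0.69,0.99,0]], "turn": [[0,0,0.035],[0,0,0.035],[0,0,0.035]]}}

```text
time: 2.85
position: [0.5025, -0.107, 0.2629]
tool_rot: [0.076, 0.703, -0.075, 0.703]
ft_force: [0.4, 0.1, 0.2]
grip_width: 0.0434
```

Request:
{"name": "step_arm", "arguments": {"slide": [[0.69,0.99,0],[0.69,0.99,0],[0.69,0.99,0],[0.69,0.99,0]], "turn": [[0,0,0.035],[0,0,0.035],[0,0,0.035],[0,0,0.035]]}}

```text
time: 3.25
position: [0.5711, -0.0086, 0.2625]
tool_rot: [-0.001, 0.707, 0.002, 0.707]
ft_force: [-0.3, -0.4, -0.6]
grip_width: 0.0433
```

```bash
cat > look.py <<'E'
from h import *
import pickle,sys
np.set_printoptions(precision=4,suppress=True)
p,r=tool();print(get_obs()['time'],p);print(r.as_matrix())
n=sys.argv[1];c=vision.camera('wrist');save(n,c['image'])
for t in sys.argv[2:]:
    rr=vision.spot_point(c,t)
    print(t,[(round(x['p'],2),np.round(x['centre'],1),np.round(atdepth(c,x['centre']),4)) for x in rr[:4]])
pickle.dump(c,open(n+'.pkl','wb'))
E
python3 look.py w1 crank_grip lock_screw bush shaft winder
```

```text
3.25 [ 0.5711 -0.0086  0.2625]
[[ 0.0009 -0.0047  1.    ]
 [ 0.0006  1.      0.0047]
 [-1.      0.0006  0.0009]]
crank_grip [(0.7, array([272.4, 212. ]), array([ 0.5303, -0.0088,  0.104 ]))]
lock_screw [(0.85, array([306. , 113.9]), array([0.5633, 0.0823, 0.109 ]))]
bush [(0.82, array([304.6, 115.5]), array([0.5621, 0.0809, 0.1091]))]
shaft []
winder []
```

View pics/w1.png

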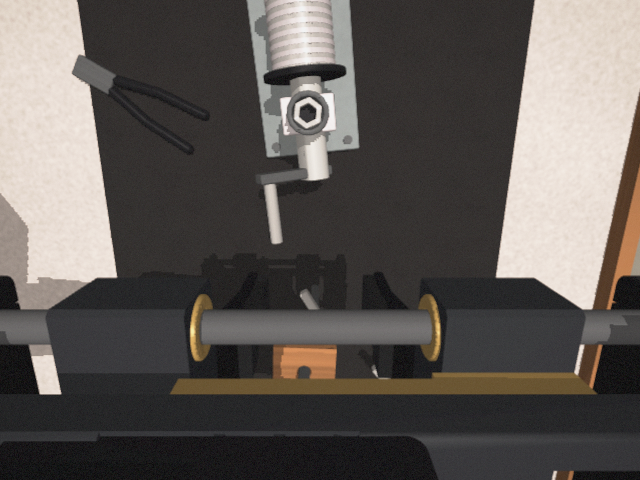

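Request:
{"name": "step_arm", "arguments": {"slide": [[-0.8,0,-0.4],[-0.8,0,-0.4],[-0.8,0,-0.4],[-0.8,0,-0.4]], "turn": [[0,0,0],[0,0,0],[0,0,0],[0,0,0]]}}

```text
time: 3.95
position: [0.4888, -0.0119, 0.2227]
tool_rot: [0.001, 0.707, -0.0, 0.707]
ft_force: [0.9, 0.2, -0.1]
grip_width: 0.0435
```

```bash

python3 look.py w2 crank_grip lock_screw bush shaft winder
python3 - <<'E'
from h import *
import pickle
np.set_printoptions(precision=4,suppress=True)
L=lambda n:pickle.load(open(n+'.pkl','rb'))
a,b=L('w1'),L('w2');c0=L('c0')
save('w1z',a['image'],(240,0,380,255),3); save('w2z',b['image'],(300,0,480,270),3)
E
```

```text
3.95 [ 0.4888 -0.0119  0.2227]
[[-0.0002  0.0014  1.    ]
 [ 0.      1.     -0.0014]
 [-1.      0.     -0.0002]]
crank_grip []
lock_screw [(0.77, array([412.2, 108.2]), array([0.5671, 0.0812, 0.1079]))]
bush [(0.66, array([403.9, 110.2]), array([0.5572, 0.0788, 0.1231]))]
shaft []
winder [(0.71, array([383.2, 112.3]), array([0.5456, 0.0786, 0.0994]))]
```

View pics/w1z.png

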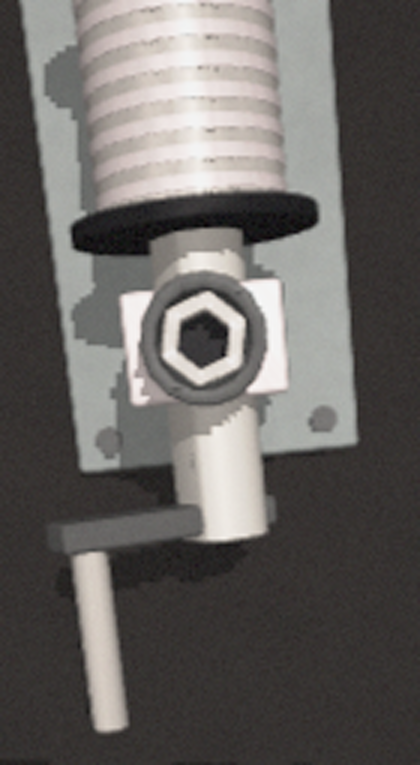

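View pics/w2.png

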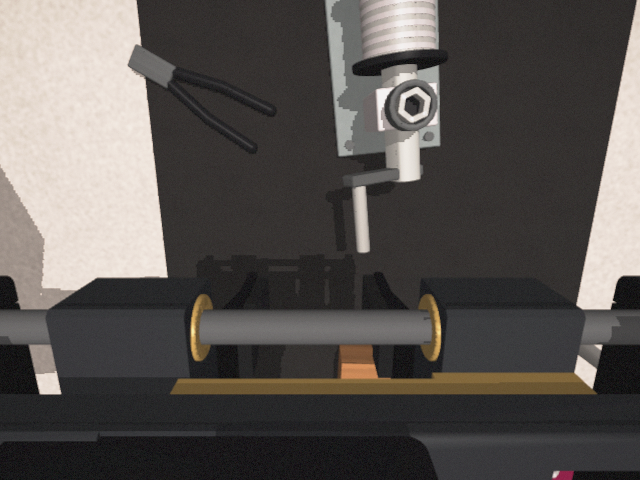

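View pics/w2z.png

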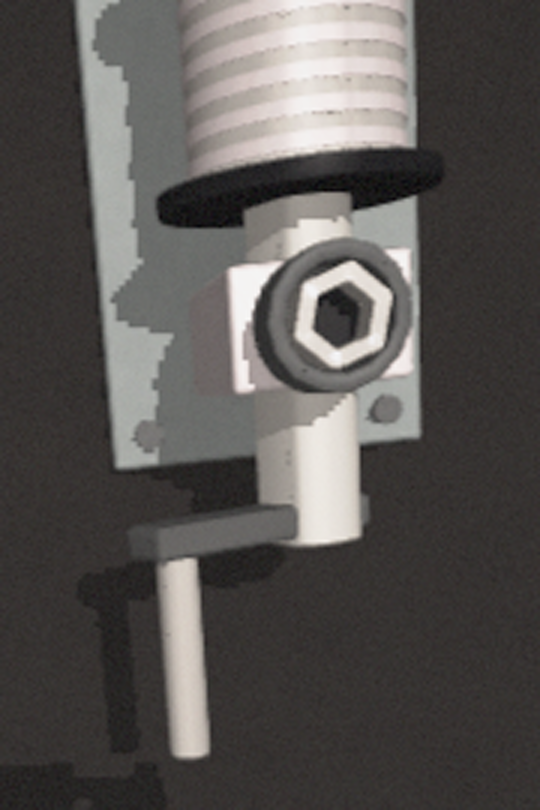

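```bash

python3 - <<'E'
from h import *
import pickle
np.set_printoptions(precision=4,suppress=True)
L=lambda n:pickle.load(open(n+'.pkl','rb'))
a,b=L('w1'),L('w2');c0=L('c0')
f=lambda x,o:(x[0]/3+o,x[1]/3)
P={}
for n,u,v in [('cornerL',(80,470),(118,467)),('cornerR',(356,441),(419,437)),('pinend',(110,728),(190,752)),('pinbase',(90,553),(178,563)),('screw',(203,338),(343,314))]:
    X,e=tri([(a,f(u,240)),(b,f(v,300))]);P[n]=X;print(n,X,e)
    for z in ({'c':[.012],'p':[.1,.11],'s':[.122]}[n[0]]): print('   at z',z,atz(a,f(u,240),z),atz(b,f(v,300),z))
d=P['pinbase']-P['pinend'];print('yaw pin',np.degrees(np.arctan2(-d[0],d[1])),np.linalg.norm(d),d)
d=P['cornerR']-P['cornerL'];print('yaw plate',np.degrees(np.arctan2(d[1],d[0])),np.linalg.norm(d))
for n in 'w1','w2':
    c=L(n)
    # depth on pin
    for px in ([(272,200),(273,210),(274,220),(275,230)] if n=='w1' else [(360,200),(361,215),(362,230)]): print(n,px,atdepth(c,px))
# scene/top screw
print(tri([(c0['scene'],(336.5,224.1)),(c0['top'],(308.6,226.8)),(a,f((203,338),240)),(b,f((343,314),300))]))
print(tri([(c0['scene'],(287.3,230.9)),(c0['top'],(345.7,247))]))
E
```

```text
cornerL [0.5153 0.0392 0.0166] [np.float64(1.1314800418404972e-05), np.float64(1.1314800418406402e-05)]
   at z 0.012 [0.5147 0.039  0.012 ] [0.5156 0.039  0.012 ]
cornerR [0.623  0.0499 0.0104] [np.float64(0.0006328553152768375), np.float64(0.0006328553152768355)]
   at z 0.012 [0.6229 0.0506 0.012 ] [0.6225 0.0493 0.012 ]
pinend [ 0.5332 -0.0412  0.0985] [np.float64(0.00030816692699995734), np.float64(0.0003081669269999617)]
   at z 0.1 [ 0.5333 -0.0411  0.1   ] [ 0.533  -0.0404  0.1   ]
   at z 0.11 [ 0.5344 -0.0382  0.11  ] [ 0.5317 -0.0373  0.11  ]
pinbase [0.5279 0.0169 0.0983] [np.float64(0.0005334838034637714), np.float64(0.000533483803463781)]
   at z 0.1 [0.5282 0.0177 0.1   ] [0.5277 0.0166 0.1   ]
   at z 0.11 [0.5294 0.019  0.11  ] [0.5265 0.018  0.11  ]
screw [0.5651 0.0827 0.1223] [np.float64(8.460343362938082e-05), np.float64(8.460343362940696e-05)]
   at z 0.122 [0.5651 0.0827 0.122 ] [0.5651 0.0828 0.122 ]
yaw pin 5.181216886942046 0.05835417212010772 [-0.0053  0.0581 -0.0003]
yaw plate 5.643595802511804 0.108469067684675
w1 (272, 200) [0.5301 0.0029 0.1032]
w1 (273, 210) [ 0.5308 -0.007   0.1029]
w1 (274, 220) [ 0.5317 -0.0167  0.1044]
w1 (275, 230) [ 0.5323 -0.027   0.1035]
w2 (360, 200) [0.5281 0.0067 0.1047]
w2 (361, 215) [ 0.5294 -0.0066  0.104 ]
w2 (362, 230) [ 0.5308 -0.0203  0.1032]
(array([0.5663, 0.0792, 0.1331]), [np.float64(0.0007130324225155261), np.float64(0.007075783385810002), np.float64(0.0030798405382067187), np.float64(0.004826952837675731)])
(array([ 0.5312, -0.0124,  0.0989]), [np.float64(0.004299148610722016), np.float64(0.004299148610722014)])
```

Request:
{"name": "step_arm", "arguments": {"slide": [[0.41,-0.01,0],[0.41,-0.01,-0.5],[0.41,-0.01,-1.0],[0.41,-0.01,-1.0]], "turn": [[0,0,0.015],[0,0,0.015],[0,0,0.015],[0,0,0.015]], "jaw": 0.42}}

```text
time: 4.65
position: [0.5257, -0.0111, 0.1166]
tool_rot: [-0.032, 0.711, 0.035, 0.701]
ft_force: [-1.5, 0.5, -0.3]
grip_width: 0.0364
```

Request:
{"name": "step_arm", "arguments": {"slide": [[0,0,-0.22],[0,0,-0.44],[0,0,-0.44]], "turn": [[0,0,0],[0,0,0],[0,0,0]]}}

```text
time: 4.95
position: [0.5303, -0.0121, 0.0785]
tool_rot: [-0.033, 0.707, 0.034, 0.706]
ft_force: [0.1, -0.7, 0.2]
grip_width: 0.0364
```

```bash
python3 look.py w3 crank_grip lock_screw
```

```text
4.95 [ 0.5303 -0.0121  0.0785]
[[-0.0023 -0.0947  0.9955]
 [ 0.0005  0.9955  0.0947]
 [-1.      0.0007 -0.0022]]
crank_grip [(0.56, array([312.8, 276.1]), array([ 0.5296, -0.0078,  0.1035])), (0.51, array([420.8,  89.1]), array([0.5674, 0.0835, 0.1086]))]
lock_screw [(0.79, array([422.2,  88.7]), array([0.5679, 0.0836, 0.109 ]))]
```

View pics/w3.png

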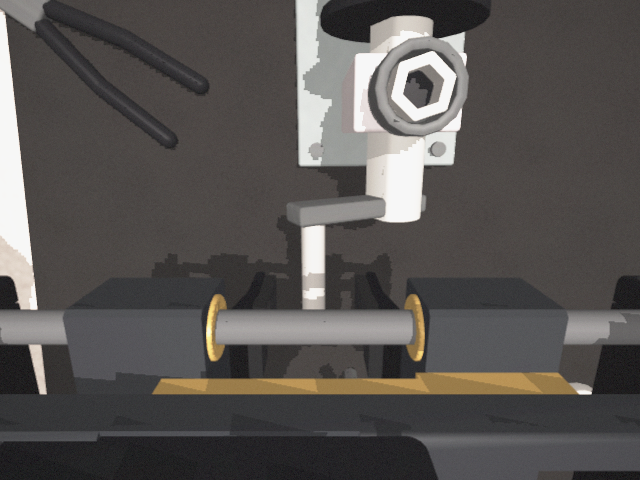

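The pin (313,265) sits centred between the jaws, and the shaft runs vertically in the image, so the yaw matches. Now I'll close.

Request:
{"name": "step_arm", "arguments": {"slide": [[0,0,0],[0,0,0],[0,0,0],[0,0,0],[0,0,0]], "turn": [[0,0,0],[0,0,0],[0,0,0],[0,0,0],[0,0,0]], "jaw": 0.05, "newtons": 15}}

```text
time: 5.6
position: [0.5307, -0.0123, 0.0788]
tool_rot: [-0.034, 0.706, 0.033, 0.706]
ft_force: [-0.7, 0.8, 0.4]
grip_width: 0.0074
```

```bash
python3 - <<'E'
from h import *
th=np.radians(61.6);r=.05;y=np.radians(5.4)
for a in [61.6,54,46,38,30,22,14,7,0]:
    t=np.radians(a);dx=-r*np.sin(t)+r*np.sin(th);dz=r*np.cos(t)-r*np.cos(th)
    print(a,np.round([dx*np.cos(y)*10,dx*np.sin(y)*10,dz*10],3))
o=get_obs();print(o['position'],o['grip_width'],o['ft_force'])
E
```

```text
61.6 [0. 0. 0.]
54 [0.035 0.003 0.056]
46 [0.08  0.008 0.11 ]
38 [0.131 0.012 0.156]
30 [0.189 0.018 0.195]
22 [0.251 0.024 0.226]
14 [0.317 0.03  0.247]
7 [0.377 0.036 0.258]
0 [0.438 0.041 0.262]
[ 0.53074327 -0.01225496  0.07879279] 0.007376302810902048 [-0.68965087  0.82148725  0.42769828]
```

```bash
python3 - <<'E'
from h import *
o=get_obs();print(o['time'],o['grip_width'])
c=vision.camera('wrist');save('w4',c['image'],(200,150,440,345),3)
print(get_obs()['grip_width'])
c=vision.camera('scene');save('s4',c['image'],(220,180,380,300),4)
print(get_obs()['grip_width'])
E
```

```text
5.6 0.007376302810902048
0.006595745998001185
0.005638309117646996
```

View pics/w4.png

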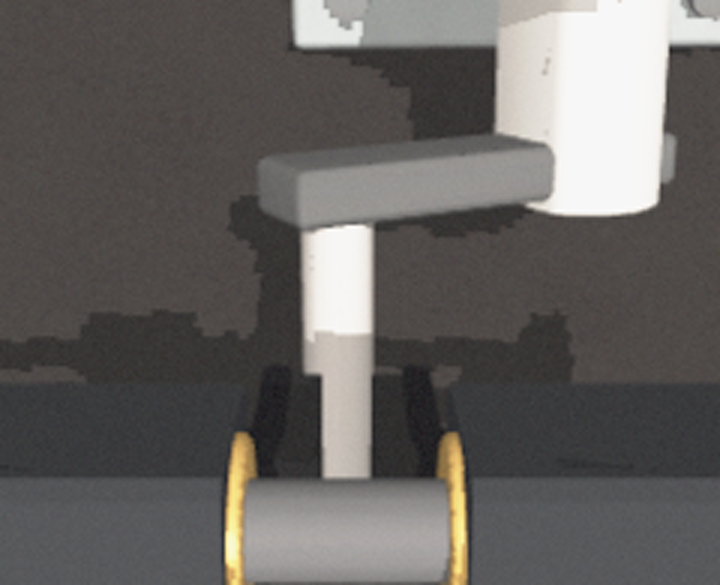

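View pics/s4.png

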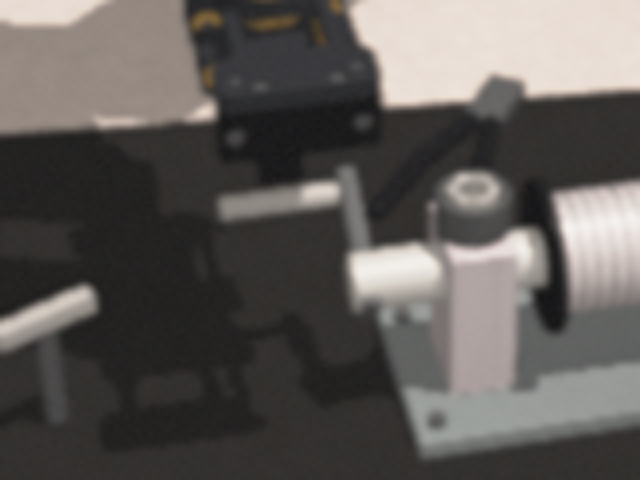

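```bash
python3 - <<'E'
from h import *
import pickle
np.set_printoptions(precision=4,suppress=True)
c=vision.camera('scene');w=vision.camera('wrist');pickle.dump((c,w),open('c5.pkl','wb'))
p,r=tool();print(get_obs()['grip_width'],p)
M=r.as_matrix()
for k in (0,-.019,-.05,-.07):
    P=p+M[:,0]*k;print(k,P,proj(c,P),proj(w,P))
print(proj(c,[[.5332,-.0412,.0985],[.5279,.0169,.0983]]))
save('s5',c['image'],(240,160,380,265),5.5)
for px in [(277,228),(285,229),(290,222),(300,228),(290,205),(291,215)]: print(px,atdepth(c,px))
E
```

```text
0.004773034501835982 [ 0.5307 -0.0123  0.0786]
0 [ 0.5307 -0.0123  0.0786] [[289.919  238.7226]] [[313.8108 267.3896]]
-0.019 [ 0.5307 -0.0123  0.0976] [[289.513 231.251]] [[313.6988 279.8875]]
-0.05 [ 0.5307 -0.0123  0.1286] [[288.8334 218.7457]] [[313.4628 306.2325]]
-0.07 [ 0.5307 -0.0123  0.1486] [[288.3833 210.4633]] [[313.2592 328.9606]]
[[275.1689 232.678 ]
 [303.8013 229.0861]]
(277, 228) [ 0.3839 -0.0361  0.    ]
(285, 229) [ 0.5313 -0.0211  0.1045]
(290, 222) [ 0.5433 -0.0107  0.1295]
(300, 228) [0.5328 0.009  0.1054]
(290, 205) [ 0.6264 -0.0119  0.2262]
(291, 215) [ 0.6173 -0.0108  0.1982]
```

View pics/s5.png

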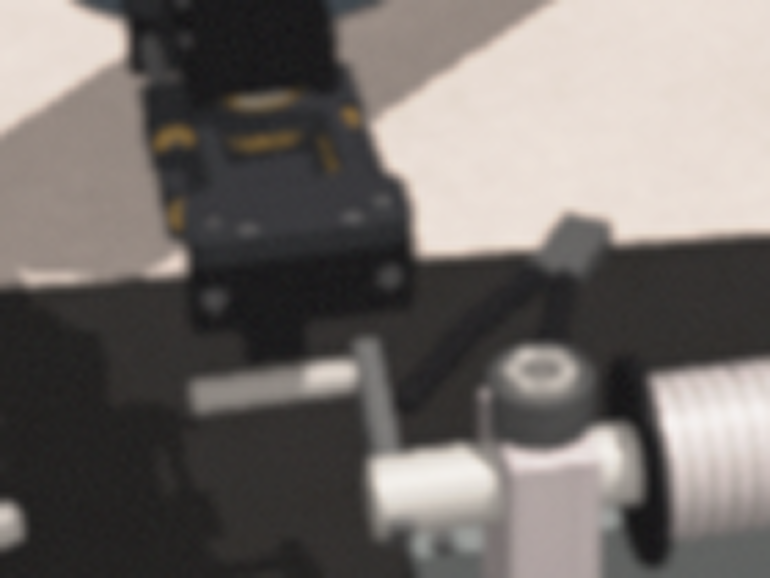

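```bash
python3 - <<'E'
from h import *
import pickle
np.set_printoptions(precision=3,suppress=True,linewidth=160)
c,w=pickle.load(open('c5.pkl','rb'))
for r in (262,270,280,290,300,306,315):
    print('w',r,[(x,*np.round(atdepth(w,(x,r))*1000).astype(int)) for x in (280,287,294,300,306,313,320,326,332,340,347)])
for col in (288,290,293):
    print('s',col,[(r,*np.round(atdepth(c,(col,r))*1000).astype(int)) for r in range(210,246,3)])
big=cv2.resize(w['image'][250:330,260:370],None,fx=7,fy=7,interpolation=cv2.INTER_CUBIC)
big=np.clip(big.astype(float)*3,0,255).astype(np.uint8);save('w5b',big)
E
```

```text
w 262 [(280, np.int64(506), np.int64(-39), np.int64(0)), (287, np.int64(512), np.int64(-38), np.int64(0)), (294, np.int64(517), np.int64(-38), np.int64(0)), (300, np.int64(522), np.int64(-37), np.int64(0)), (306, np.int64(526), np.int64(-1), np.int64(104)), (313, np.int64(529), np.int64(0), np.int64(105)), (320, np.int64(533), np.int64(0), np.int64(103)), (326, np.int64(542), np.int64(-35), np.int64(0)), (332, np.int64(547), np.int64(-35), np.int64(0)), (340, np.int64(553), np.int64(-34), np.int64(0)), (347, np.int64(559), np.int64(-34), np.int64(-1))]
w 270 [(280, np.int64(507), np.int64(-45), np.int64(1)), (287, np.int64(512), np.int64(-45), np.int64(1)), (294, np.int64(518), np.int64(-45), np.int64(-1)), (300, np.int64(522), np.int64(-44), np.int64(0)), (306, np.int64(526), np.int64(-5), np.int64(104)), (313, np.int64(530), np.int64(-5), np.int64(104)), (320, np.int64(533), np.int64(-5), np.int64(102)), (326, np.int64(543), np.int64(-42), np.int64(1)), (332, np.int64(548), np.int64(-41), np.int64(1)), (340, np.int64(554), np.int64(-41), np.int64(0)), (347, np.int64(560), np.int64(
[... 4009 characters left out ...]
np.int64(434), np.int64(-9), np.int64(1)), (243, np.int64(444), np.int64(-10), np.int64(0))]
s 293 [(210, np.int64(616), np.int64(-7), np.int64(208)), (213, np.int64(616), np.int64(-7), np.int64(201)), (216, np.int64(617), np.int64(-7), np.int64(195)), (219, np.int64(546), np.int64(-5), np.int64(138)), (222, np.int64(541), np.int64(-5), np.int64(127)), (225, np.int64(381), np.int64(1), np.int64(3)), (228, np.int64(533), np.int64(-5), np.int64(107)), (231, np.int64(534), np.int64(-5), np.int64(100)), (234, np.int64(415), np.int64(-1), np.int64(3)), (237, np.int64(424), np.int64(-2), np.int64(1)), (240, np.int64(437), np.int64(-3), np.int64(2)), (243, np.int64(450), np.int64(-3), np.int64(4))]
```

View pics/w5b.png

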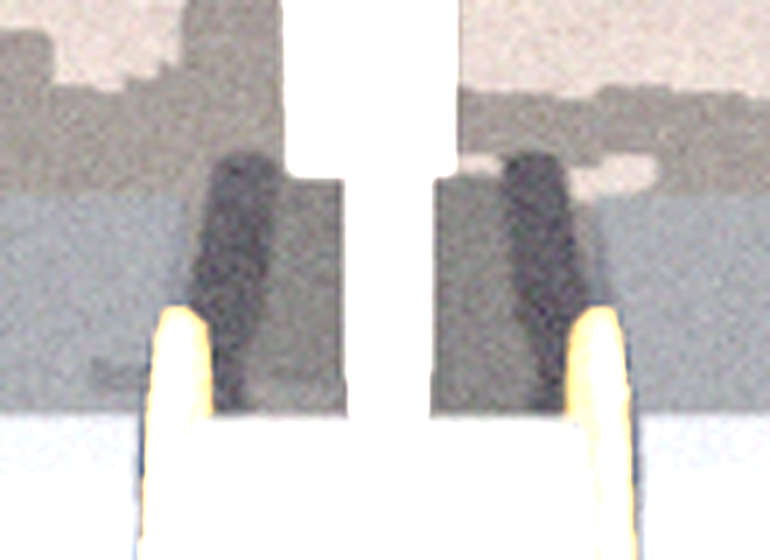

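```bash
python3 - <<'E'
from h import *
import pickle
np.set_printoptions(precision=3,suppress=True,linewidth=160)
c=pickle.load(open('c0.pkl','rb'))['scene']
print(proj(c,[[.156,-.605,.183],[.156,-.605,.226],[.156,-.605,.253]]))
save('s0g',c['image'],(0,20,90,120),6)
for r in range(60,125,5): print(r,[tuple(np.round(atdepth(c,(x,r))*1000).astype(int)) for x in (8,16,24,32,40,44)])
E
```

```text
[[ 26.524 126.012]
 [ 20.71  109.124]
 [ 16.945  98.188]]
60 [(np.int64(176), np.int64(-588), np.int64(349)), (np.int64(170), np.int64(-574), np.int64(346)), (np.int64(166), np.int64(-559), np.int64(344)), (np.int64(150), np.int64(-548), np.int64(337)), (np.int64(144), np.int64(-534), np.int64(334)), (np.int64(152), np.int64(-522), np.int64(337))]
65 [(np.int64(179), np.int64(-590), np.int64(339)), (np.int64(171), np.int64(-577), np.int64(336)), (np.int64(170), np.int64(-561), np.int64(334)), (np.int64(166), np.int64(-546), np.int64(332)), (np.int64(174), np.int64(-526), np.int64(334)), (np.int64(171), np.int64(-519), np.int64(332))]
70 [(np.int64(179), np.int64(-594), np.int64(328)), (np.int64(159), np.int64(-585), np.int64(320)), (np.int64(119), np.int64(-584), np.int64(304)), (np.int64(161), np.int64(-551), np.int64(319)), (np.int64(160), np.int64(-534), np.int64(317)), (np.int64(161), np.int64(-526), np.int64(317))]
75 [(np.int64(-527), np.int64(-900), np.int64(52)), (np.int64(-524), np.int64(-873), np.int64(52)), (np.int64(-536), np.int64(-852), np.int64(47)), (np.int64(182), np
[... 2096 characters left out ...]
np.int64(-513), np.int64(-828), np.int64(-73)), (np.int64(-518), np.int64(-816), np.int64(-76))]
115 [(np.int64(-526), np.int64(-945), np.int64(-91)), (np.int64(-526), np.int64(-919), np.int64(-93)), (np.int64(-527), np.int64(-892), np.int64(-95)), (np.int64(-531), np.int64(-867), np.int64(-98)), (np.int64(-529), np.int64(-839), np.int64(-99)), (np.int64(-528), np.int64(-825), np.int64(-99))]
120 [(np.int64(-521), np.int64(-949), np.int64(-108)), (np.int64(-530), np.int64(-926), np.int64(-114)), (np.int64(-522), np.int64(-896), np.int64(-111)), (np.int64(-523), np.int64(-869), np.int64(-114)), (np.int64(-530), np.int64(-845), np.int64(-119)), (np.int64(-529), np.int64(-831), np.int64(-119))]
```

View pics/s0g.png

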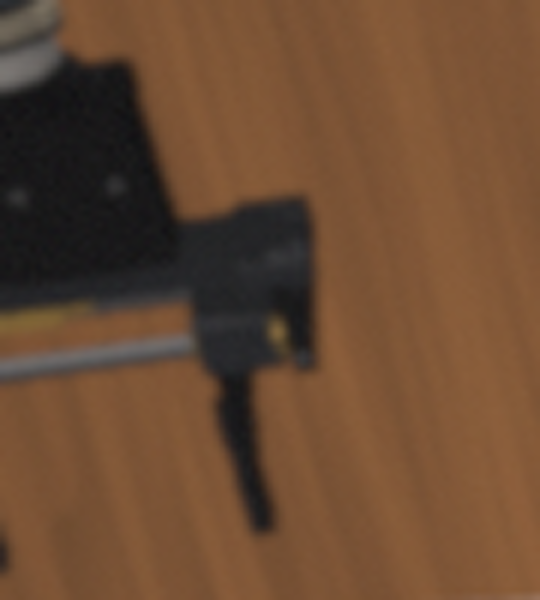

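The closing jaws passed 12 mm, so the pin was missed. Depth from both the wrist and scene cameras puts the real fingertips at z≈0.122 while the TCP reads 0.079. In the first scene image the tip is at about 0.225 against 0.183. So the fingertips really sit about 43 mm above the reported TCP. I'll allow for that from here on: open and go 42 mm lower.

Request:
{"name": "step_arm", "arguments": {"slide": [[0,0,0],[0,0,0],[0,0,0],[0,0,0],[0,0,0],[0,0,-0.2],[0,0,-0.42],[0,0,-0.42]], "turn": [[0,0,0],[0,0,0],[0,0,0],[0,0,0],[0,0,0],[0,0,0],[0,0,0],[0,0,0]], "jaw": 0.42}}

```text
time: 6.6
position: [0.5286, -0.0118, 0.0346]
tool_rot: [-0.033, 0.708, 0.034, 0.704]
ft_force: [-0.9, 0.5, -0.3]
grip_width: 0.0364
```

Request:
{"name": "step_arm", "arguments": {"slide": [[0,0,0],[0,0,0],[0,0,0],[0,0,0],[0,0,0],[0,0,0]], "turn": [[0,0,0],[0,0,0],[0,0,0],[0,0,0],[0,0,0],[0,0,0]], "jaw": 0.05, "newtons": 15}}

```text
time: 7.2
position: [0.5292, -0.0125, 0.037]
tool_rot: [-0.034, 0.707, 0.034, 0.705]
ft_force: [-5.2, -1.8, 4.0]
grip_width: 0.0109
```

```bash
python3 - <<'E'
from h import *
import pickle
np.set_printoptions(precision=3,suppress=True,linewidth=160)
c=vision.camera('scene');w=vision.camera('wrist');pickle.dump((c,w),open('c6.pkl','wb'))
o=get_obs();print(o['time'],o['grip_width'],o['position'],o['ft_force'])
save('s6',c['image'],(240,160,380,265),5.5)
save('w6',w['image'])
for col in (288,290,291,293):
    print('s',col,[(r,*np.round(atdepth(c,(col,r))*1000).astype(int)) for r in range(226,248,2)])
E
```

```text
7.3 0.011487717017532408 [ 0.529 -0.012  0.037] [-4.804 -2.248  4.92 ]
s 288 [(226, np.int64(623), np.int64(-17), np.int64(179)), (228, np.int64(624), np.int64(-18), np.int64(174)), (230, np.int64(618), np.int64(-18), np.int64(166)), (232, np.int64(615), np.int64(-18), np.int64(159)), (234, np.int64(617), np.int64(-18), np.int64(156)), (236, np.int64(616), np.int64(-18), np.int64(150)), (238, np.int64(544), np.int64(-16), np.int64(91)), (240, np.int64(541), np.int64(-17), np.int64(83)), (242, np.int64(541), np.int64(-17), np.int64(78)), (244, np.int64(448), np.int64(-15), np.int64(1)), (246, np.int64(457), np.int64(-15), np.int64(3))]
s 290 [(226, np.int64(623), np.int64(-14), np.int64(178)), (228, np.int64(621), np.int64(-14), np.int64(172)), (230, np.int64(615), np.int64(-14), np.int64(163)), (232, np.int64(616), np.int64(-14), np.int64(159)), (234, np.int64(616), np.int64(-14), np.int64(155)), (236, np.int64(617), np.int64(-15), np.int64(151)), (238, np.int64(543), np.int64(-12), np.int64(90)), (240, np.int64(542), np.int64(-13), np.int64(84)), (242, np.int64(545), np.int64(-13), 
[... 544 characters left out ...]
.int64(545), np.int64(-11), np.int64(81)), (244, np.int64(450), np.int64(-8), np.int64(2)), (246, np.int64(456), np.int64(-8), np.int64(1))]
s 293 [(226, np.int64(621), np.int64(-8), np.int64(177)), (228, np.int64(623), np.int64(-9), np.int64(174)), (230, np.int64(617), np.int64(-8), np.int64(164)), (232, np.int64(617), np.int64(-9), np.int64(159)), (234, np.int64(616), np.int64(-9), np.int64(155)), (236, np.int64(613), np.int64(-9), np.int64(147)), (238, np.int64(541), np.int64(-6), np.int64(88)), (240, np.int64(545), np.int64(-7), np.int64(86)), (242, np.int64(444), np.int64(-3), np.int64(2)), (244, np.int64(453), np.int64(-4), np.int64(4)), (246, np.int64(457), np.int64(-4), np.int64(1))]
```

View pics/s6.png

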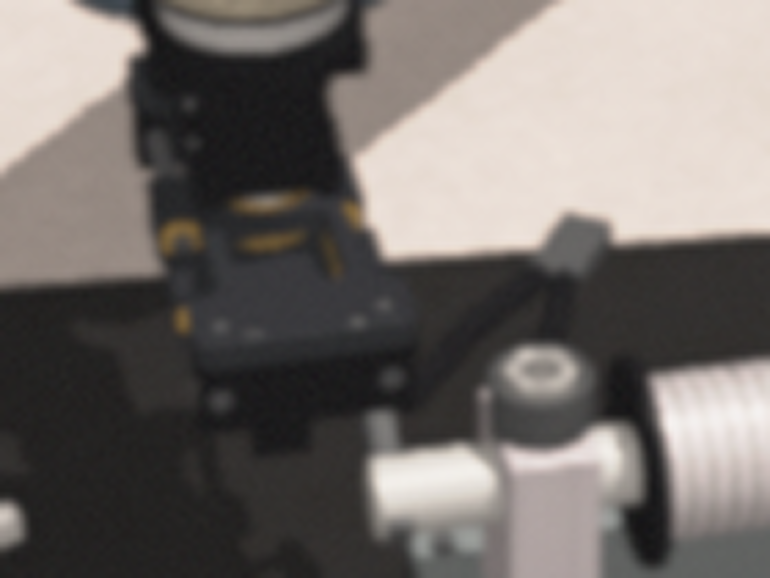

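View pics/w6.png

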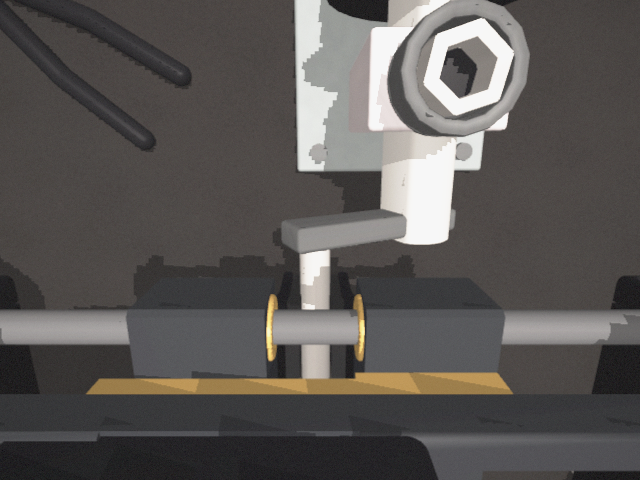

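Request:
{"name": "step_arm", "arguments": {"slide": [[0.018,0.002,0.028],[0.035,0.003,0.056],[0.08,0.008,0.11],[0.131,0.012,0.156],[0.189,0.018,0.195],[0.251,0.024,0.226],[0.317,0.03,0.247],[0.377,0.036,0.258],[0.405,0.038,0.261],[0.43,0.04,0.262],[0.43,0.04,0.262],[0.43,0.04,0.262]], "turn": [[0,0,0],[0,0,0],[0,0,0],[0,0,0],[0,0,0],[0,0,0],[0,0,0],[0,0,0],[0,0,0],[0,0,0],[0,0,0],[0,0,0]]}}

```text
time: 8.5
position: [0.5736, -0.0079, 0.0628]
tool_rot: [-0.033, 0.706, 0.034, 0.706]
ft_force: [-3.8, 0.6, 3.8]
grip_width: 0.0112
```

```bash
python3 - <<'E'
from h import *
import pickle
np.set_printoptions(precision=4,suppress=True,linewidth=160)
c=vision.camera('scene');w=vision.camera('wrist');t=vision.camera('top');pickle.dump((c,w,t),open('c7.pkl','wb'))
o=get_obs();print(o['time'],o['grip_width'],o['position'],o['ft_force'])
save('s7',c['image'],(240,160,380,265),5.5)
save('w7',w['image'])
print('grip',vision.spot_point(w,'crank_grip')[:1],'screw',vision.spot_point(w,'lock_screw')[:1])
E
```

```text
8.65 0.010766421116591688 [ 0.5736 -0.0079  0.0628] [-3.4905  0.5395  4.1279]
grip [{'centre': [313.3, 313.9], 'p': 0.77}] screw [{'centre': [311.0, 83.2], 'p': 0.83}]
```

View pics/s7.png

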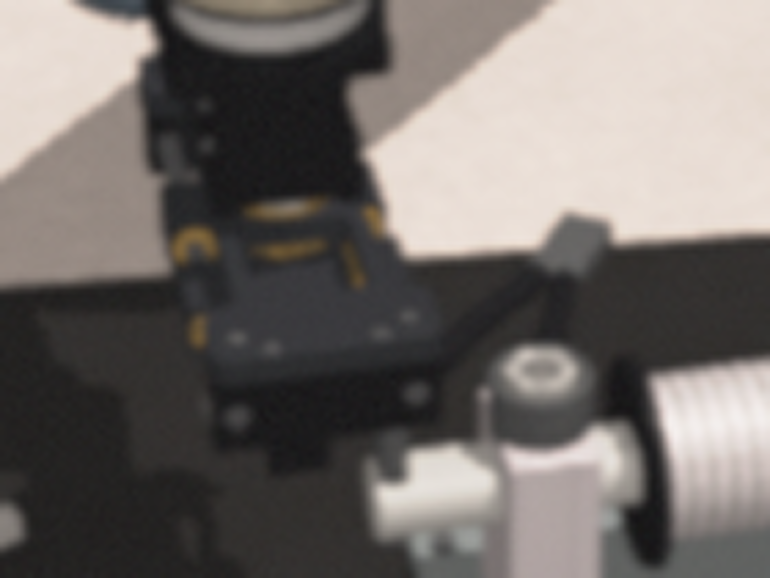

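View pics/w7.png

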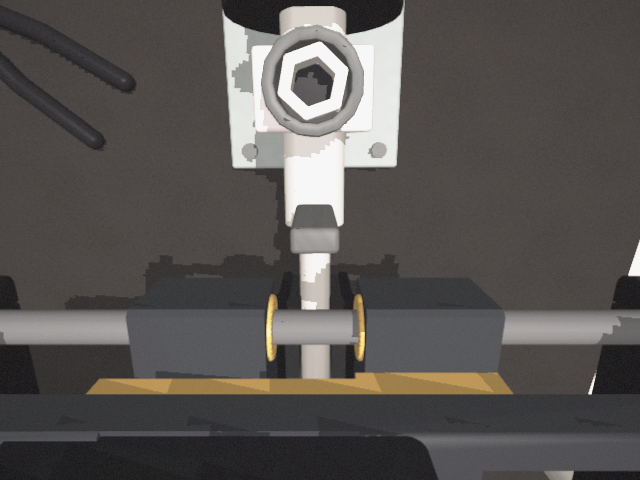

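Looking down the tool plane, the crank arm and pin (col 315) line up with the shaft (col 314) and screw (col 313), so the crank is upright to within about 1°. I'll release and check from above.

Request:
{"name": "step_arm", "arguments": {"slide": [[0,0,0],[0,0,0],[0,0,0],[0,0,0],[0,0,0.4],[0,0,0.8],[0,0,1.0],[0,0,1.0],[0,0,1.0]], "turn": [[0,0,0],[0,0,0],[0,0,0],[0,0,0],[0,0,0],[0,0,0],[0,0,0],[0,0,0],[0,0,0]], "jaw": 0.42}}

```text
time: 9.65
position: [0.5738, -0.0083, 0.1628]
tool_rot: [-0.034, 0.706, 0.033, 0.707]
ft_force: [-0.9, -0.1, -0.6]
grip_width: 0.0369
```

```bash
python3 look.py w8 crank_grip lock_screw bush; python3 -c "
from h import *
import pickle
c=pickle.load(open('w8.pkl','rb'));save('w8z',c['image'],(240,30,390,280),3)"
```

```text
9.65 [ 0.5738 -0.0083  0.1628]
[[ 0.0007 -0.0945  0.9955]
 [-0.0002  0.9955  0.0945]
 [-1.     -0.0003  0.0007]]
crank_grip [(0.75, array([315.3, 244.6]), array([ 0.5743, -0.0041,  0.1311]))]
lock_screw [(0.98, array([313.8, 105. ]), array([0.5651, 0.0825, 0.1093]))]
bush [(0.61, array([312.4, 106.7]), array([0.5643, 0.0815, 0.1071]))]
```

View pics/w8z.png

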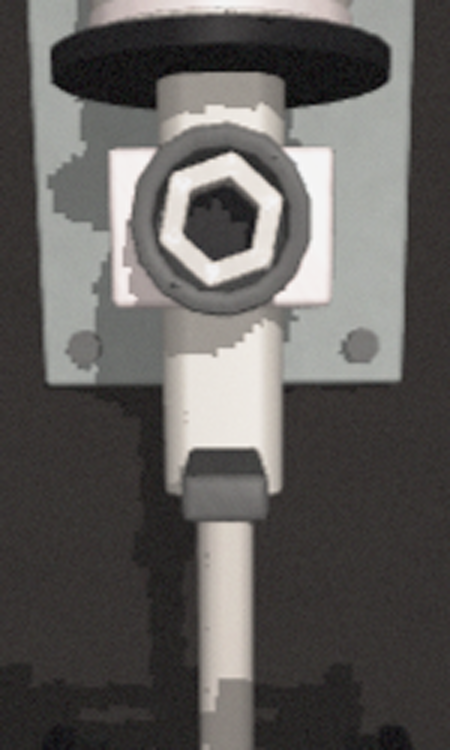

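Pin and shaft agree within about 0.5 mm, which is under 1° of lean. Next I'll measure the socket's position and angle by rectifying this view.

```bash
cat > hexfit.py <<'E'
from h import *
def rectify(c,ctr,z,half=0.03,s=8000):
    n=int(2*half*s);pts=np.array([[ctr[0]-half,ctr[1]-half],[ctr[0]+half,ctr[1]-half],[ctr[0]+half,ctr[1]+half],[ctr[0]-half,ctr[1]+half]])
    px=proj(c,np.c_[pts,np.full(4,z)]).astype(np.float32)
    H=cv2.getPerspectiveTransform(px,np.array([[0,n],[n,n],[n,0],[0,0]],np.float32))  # x right, y up
    return cv2.warpPerspective(c['image'],H,(n,n),flags=cv2.INTER_CUBIC),n,s,half
E
python3 - <<'E'
from hexfit import *
import pickle
for n in ('w8','w1','w3'):
    c=pickle.load(open(n+'.pkl','rb'))
    im,N,s,half=rectify(c,(.5651,.0827),.122)
    g=cv2.GaussianBlur(cv2.cvtColor(im,cv2.COLOR_RGB2GRAY),(0,0),3)
    if n!='w1': save('hx_'+n,im)
    th,bw=cv2.threshold(g,0,255,cv2.THRESH_OTSU)
    cs,hi=cv2.findContours(bw,cv2.RETR_TREE,cv2.CHAIN_APPROX_NONE)
    for k,q in enumerate(cs):
        A=cv2.contourArea(q)/s/s*1e6
        if A<60 or A>700: continue
        m=cv2.moments(q);cx,cy=m['m10']/m['m00'],m['m01']/m['m00']
        d=q[:,0,:]-[cx,cy];d[:,1]*=-1;r=np.hypot(*d.T);a=np.arctan2(d[:,1],d[:,0])
        # 6-fold: resample r over angle
        aa=np.linspace(-np.pi,np.pi,720,endpoint=False);i=np.argsort(a);rr=np.interp(aa,a[i],r[i],period=2*np.pi)
        F=(rr*np.exp(-6j*aa)).mean();ph=-np.angle(F)  # maxima at a where 6a+ang=0
        vert=np.degrees(np.angle(F)*-1/6)
        print(n,'thr',th,'A',round(A),'ctr',np.round([.5651-half+cx/s,.0827+half-cy/s],4),'amp',round(abs(F)/rr.mean(),3),'vertex angle mod60',round((-np.degrees(np.angle(F.conjugate()))/-6)%60 if 0 else (np.degrees(np.angle(F))/-6)%60,1),'meanr mm',round(rr.mean()/s*1e3,2))
E
```

```text
w8 thr 136.0 A 322 ctr [0.5429 0.0752] amp 0.097 vertex angle mod60 17.4 meanr mm 8.84
w8 thr 136.0 A 461 ctr [0.5648 0.0827] amp 0.028 vertex angle mod60 24.1 meanr mm 12.11
w8 thr 136.0 A 182 ctr [0.5648 0.0827] amp 0.025 vertex angle mod60 23.9 meanr mm 7.6
w1 thr 143.0 A 459 ctr [0.5648 0.0828] amp 0.026 vertex angle mod60 24.2 meanr mm 12.08
w1 thr 143.0 A 184 ctr [0.5648 0.0828] amp 0.024 vertex angle mod60 24.6 meanr mm 7.64
w1 thr 143.0 A 302 ctr [0.543  0.0771] amp 0.052 vertex angle mod60 13.4 meanr mm 8.42
w3 thr 131.0 A 156 ctr [0.5644 0.0826] amp 0.016 vertex angle mod60 27.6 meanr mm 7.04
w3 thr 131.0 A 112 ctr [0.55   0.0732] amp 0.029 vertex angle mod60 32.8 meanr mm 11.44
w3 thr 131.0 A 67 ctr [0.5609 0.0917] amp 0.011 vertex angle mod60 51.1 meanr mm 10.03
```

View pics/hx_w8.png

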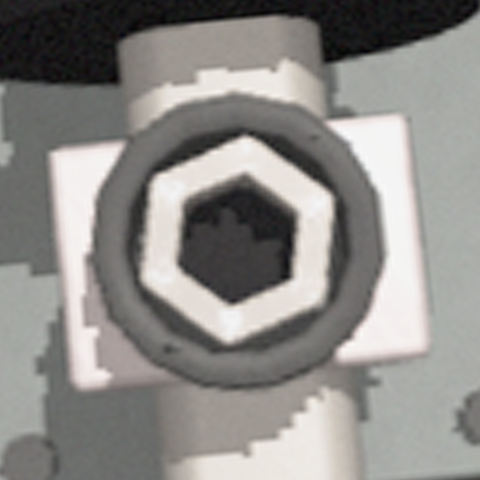

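Request:
{"name": "step_arm", "arguments": {"slide": [[0.2,-0.75,0.3],[0.2,-0.75,0.3],[0.2,-0.75,0.3]], "turn": [[0,0,0.069],[0,0,0.069],[0,0,0.069]]}}

```text
time: 10.15
position: [0.5964, -0.0878, 0.1936]
tool_rot: [-0.187, 0.681, 0.184, 0.684]
ft_force: [0.1, 0.1, -0.9]
grip_width: 0.0368
```

Request:
{"name": "step_arm", "arguments": {"slide": [[0.2,-0.75,0.1],[0.2,-0.75,0.1],[0.2,-0.75,0.1]], "turn": [[0,0,0.069],[0,0,0.069],[0,0,0.069]]}}

```text
time: 10.45
position: [0.615, -0.1627, 0.202]
tool_rot: [-0.328, 0.627, 0.327, 0.627]
ft_force: [0.1, 0.5, 1.3]
grip_width: 0.0367
```

Request:
{"name": "step_arm", "arguments": {"slide": [[0.2,-0.75,0],[0.2,-0.75,0],[0.2,-0.75,0],[0.2,-0.75,0],[0.2,-0.75,0]], "turn": [[0,0,0.069],[0,0,0.069],[0,0,0.069],[0,0,0.069],[0,0,0.069]]}}

```text
time: 10.95
position: [0.6331, -0.2327, 0.2015]
tool_rot: [-0.453, 0.543, 0.454, 0.542]
ft_force: [-0.7, 0.4, -0.1]
grip_width: 0.0368
```

```bash
python3 look.py w9 key_bar hex_key key_tip key_block
```

```text
10.95 [ 0.6331 -0.2327  0.2015]
[[-0.0022 -0.9842  0.1773]
 [ 0.0015  0.1773  0.9842]
 [-1.      0.0024  0.0011]]
key_bar [(0.93, array([300.5, 128. ]), array([ 0.5565, -0.2283,  0.1167])), (0.84, array([419.4, 125.5]), array([ 0.5712, -0.1307,  0.0734])), (0.71, array([326.7, 243.9]), array([ 0.6596, -0.2252,  0.0741]))]
hex_key [(0.98, array([396.9, 126.9]), array([ 0.5701, -0.1359,  0.0089])), (0.78, array([321.2, 226.3]), array([ 0.6576, -0.2288,  0.0112])), (0.58, array([302.5, 129.9]), array([ 0.5581, -0.2271,  0.1174]))]
key_tip [(0.88, array([321.2, 227.9]), array([ 0.6572, -0.2289,  0.0197])), (0.76, array([300.3, 132.5]), array([ 0.5596, -0.229 ,  0.1187])), (0.66, array([399.5, 128.7]), array([ 0.572 , -0.1366,  0.0231]))]
key_block [(0.65, array([303.9, 130.6]), array([ 0.5587, -0.2262,  0.1175]))]
```

View pics/w9.png

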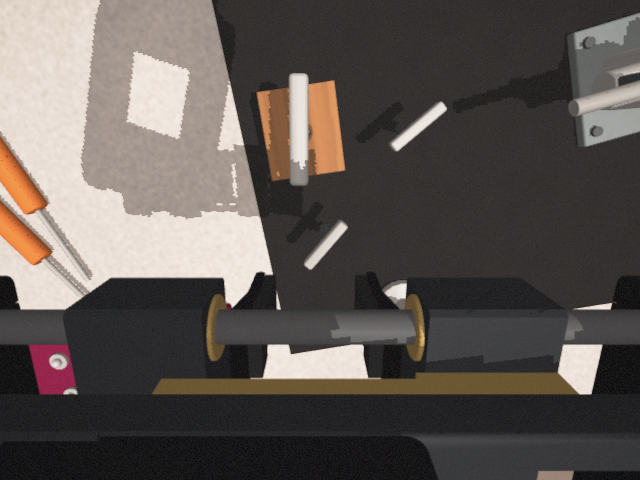

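```bash
python3 - <<'E'
from hexfit import *
import pickle
np.set_printoptions(precision=4,suppress=True)
c=pickle.load(open('w9.pkl','rb'))
m=[r for r in vision.silhouettes(c,'key_bar')] if 0 else None
img=c['image'];d=c['depth']
vv,uu=np.mgrid[60:200,280:320]
P=np.array([atdepth(c,(u,v)) for u,v in zip(uu.ravel(),vv.ravel())])
sel=(P[:,2]>.10)&(P[:,2]<.14)
Q=P[sel];print(len(Q),Q.min(0),Q.max(0))
A=np.c_[Q[:,:2]-Q[:,:2].mean(0),np.ones(len(Q))]
w,*_=np.linalg.lstsq(A,Q[:,2],rcond=None);res=Q[:,2]-A@w
k=abs(res)<.004;w,*_=np.linalg.lstsq(A[k],Q[k,2],rcond=None);print('top plane slope',w,'std',(Q[k,2]-A[k]@w).std(),'mean',Q.mean(0))
im,N,s,half=rectify(c,(.558,-.227),w[2],.055,6000);
g=cv2.cvtColor(im,cv2.COLOR_RGB2GRAY);save('bar',im)
E
```

```text
2147 [ 0.5186 -0.2435  0.1013] [ 0.5981 -0.2166  0.1203]
top plane slope [-0.0031 -0.018   0.1177] std 0.001031295705129756 mean [ 0.557  -0.2296  0.1177]
```

View pics/bar.png

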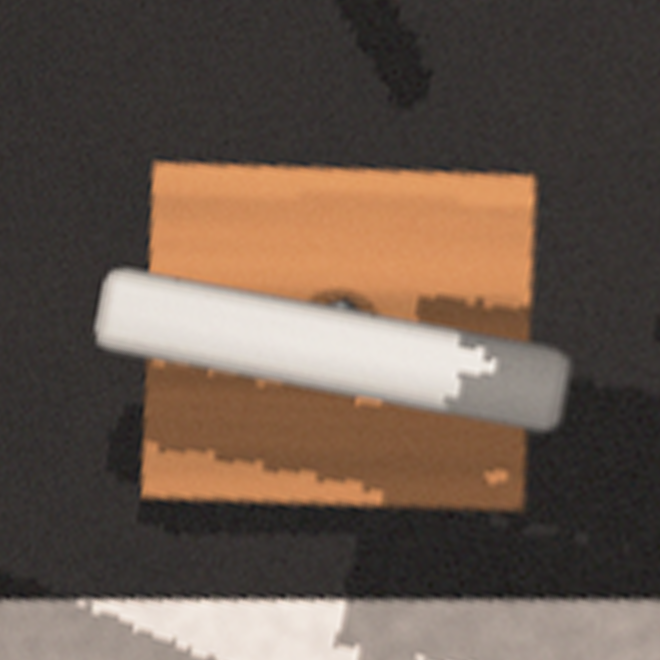

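```bash
python3 - <<'E'
from hexfit import *
import pickle
np.set_printoptions(precision=4,suppress=True)
c=pickle.load(open('w9.pkl','rb'))
W=lambda u,v:np.array([.558-.055+u/6000,-.227+.055-v/6000,.1177])
o=c['T'][:3,3]
for n,q in [('cor',(153,162)),('cor',(536,174)),('cor',(523,510)),('cor',(141,498)),('hole far edge',(343,289))]:
    w=W(*q);print(n,o+(w-o)*(.045-o[2])/(w[2]-o[2]))
b=W(333,350);print('bar top c',b, atdepth(c,proj(c,b)[0]))
c2=pickle.load(open('c0.pkl','rb'))
for k in ('scene','top'): save('kb_'+k,c2[k]['image'],(140,215,240,330) if k=='scene' else (410,200,480,270),6)
E
```

```text
cor [ 0.5197 -0.1939  0.045 ]
cor [ 0.5998 -0.1964  0.045 ]
cor [ 0.597  -0.2666  0.045 ]
cor [ 0.5171 -0.2641  0.045 ]
hole far edge [ 0.5594 -0.2204  0.045 ]
bar top c [ 0.5585 -0.2303  0.1177] [ 0.5585 -0.2304  0.1164]
```

View pics/kb_scene.png

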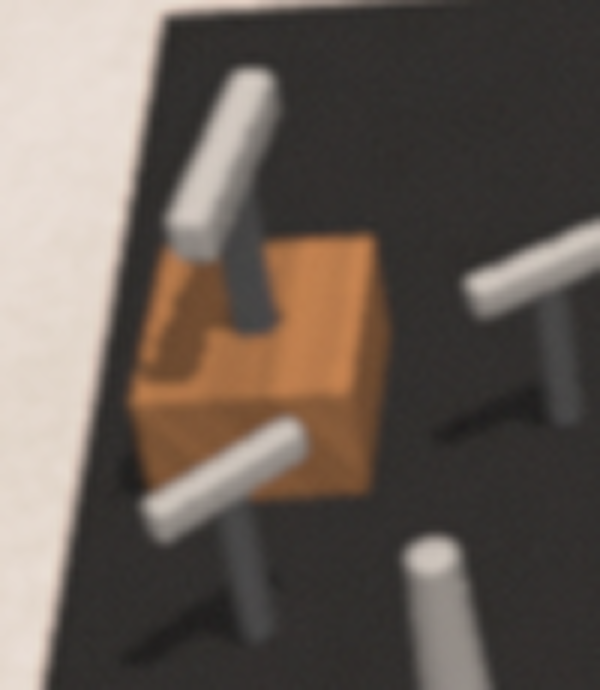

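The block centre (.5584, -.2303) and bar centre (.5585, -.2303) coincide, so the key stands nearly vertical. The bar yaw is -9.9° and its top is at about .117. I'll grip only the bar, keeping the fingertips just above its underside.

Request:
{"name": "step_arm", "arguments": {"slide": [[-0.4,0.02,0],[-0.755,0.02,0],[-0.755,0.02,-0.4],[-0.755,0.02,-0.8],[-0.755,0.02,-0.8],[-0.755,0.02,-0.8]], "turn": [[0,0,0.001],[0,0,0.001],[0,0,0.001],[0,0,0.001],[0,0,0.001],[0,0,0.001]]}}

```text
time: 11.8
position: [0.5583, -0.231, 0.123]
tool_rot: [-0.456, 0.541, 0.456, 0.54]
ft_force: [0.6, -1.3, 0.6]
grip_width: 0.0365
```

```bash
python3 look.py w10 key_bar
```

```text
11.8 [ 0.5583 -0.231   0.123 ]
[[-0.0007 -0.9857  0.1683]
 [ 0.0004  0.1683  0.9857]
 [-1.      0.0008  0.0003]]
key_bar [(0.95, array([312. , 255.8]), array([ 0.5549, -0.231 ,  0.1171])), (0.84, array([341.1, 364.7]), array([ 0.6593, -0.2267,  0.0729])), (0.66, array([314.7, 215.6]), array([ 0.5315, -0.2254,  0.1176]))]
```

View pics/w10.png

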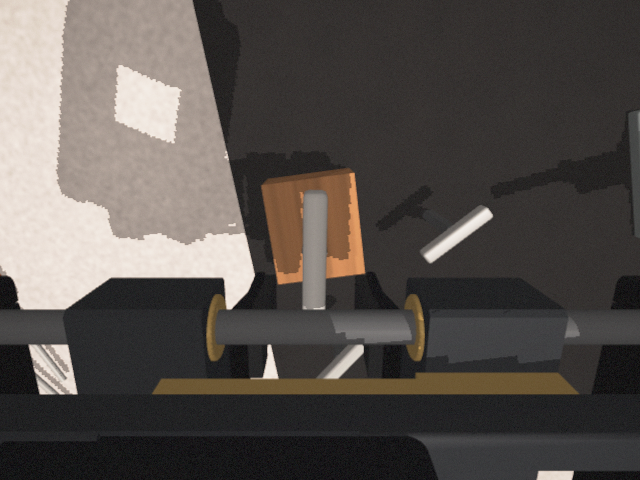

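Request:
{"name": "step_arm", "arguments": {"slide": [[0,0,-0.3],[0,0,-0.6],[0,0,-0.63],[0,0,-0.63]], "turn": [[0,0,0],[0,0,0],[0,0,0],[0,0,0]]}}

```text
time: 12.3
position: [0.559, -0.2316, 0.0609]
tool_rot: [-0.456, 0.54, 0.456, 0.541]
ft_force: [0.2, -0.5, 0.3]
grip_width: 0.0368
```

Request:
{"name": "step_arm", "arguments": {"slide": [[0,0,0],[0,0,0],[0,0,0],[0,0,0],[0,0,0],[0,0,0],[0,0,0]], "turn": [[0,0,0],[0,0,0],[0,0,0],[0,0,0],[0,0,0],[0,0,0],[0,0,0]], "jaw": 0.05, "newtons": 45}}

```text
time: 13.0
position: [0.5589, -0.2317, 0.0608]
tool_rot: [-0.457, 0.54, 0.455, 0.541]
ft_force: [0.1, 0.5, 5.4]
grip_width: 0.0134
```

```bash
python3 look.py w11 key_bar; python3 - <<'E'
from h import *
c=vision.camera('scene');save('s11',c['image'],(120,200,260,305),5.5)
o=get_obs();print(o['grip_width'],o['ft_force'],o['moment'])
E
```

```text
13.0 [ 0.5589 -0.2317  0.0608]
[[ 0.0016 -0.9857  0.1684]
 [-0.001   0.1684  0.9857]
 [-1.     -0.0017 -0.0007]]
key_bar [(0.84, array([499.5, 259. ]), array([ 0.568 , -0.1327,  0.0732])), (0.58, array([314.5, 299.1]), array([ 0.5537, -0.2298,  0.1183]))]
0.013627585329441501 [-0.35315278 -0.36045469  5.69941624] [ 0.16450378 -0.05274953 -0.02607055]
```

View pics/w11.png

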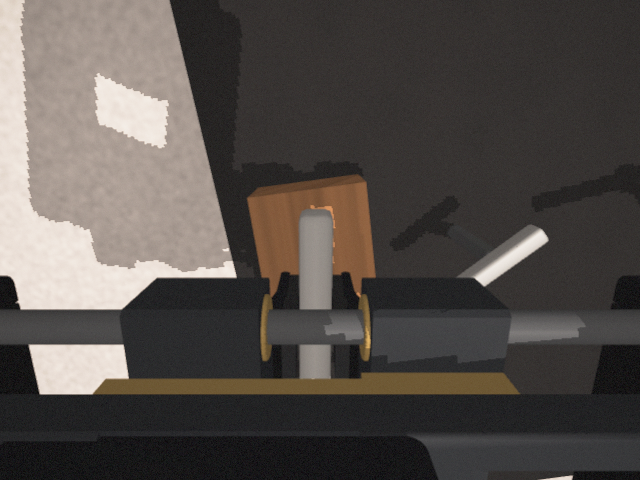

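View pics/s11.png

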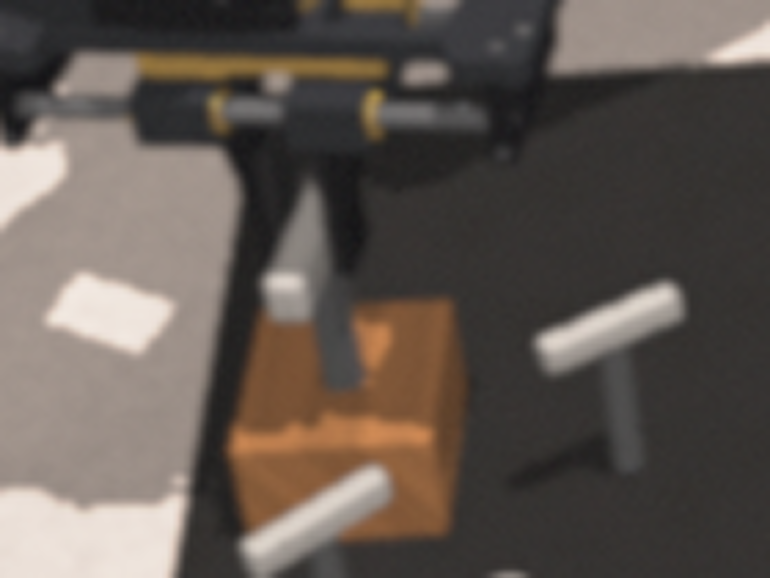

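Request:
{"name": "step_arm", "arguments": {"slide": [[0,0,0.15],[0,0,0.4],[0,0,0.7],[0,0,1.0],[0,0,1.0]], "turn": [[0,0,0],[0,0,0],[0,0,0],[0,0,0],[0,0,0]]}}

```text
time: 13.65
position: [0.5608, -0.2328, 0.1635]
tool_rot: [-0.459, 0.54, 0.453, 0.541]
ft_force: [1.2, 0.2, -1.9]
grip_width: 0.0135
```

Request:
{"name": "step_arm", "arguments": {"slide": [[0,0,0.5],[0,0,0.5],[0,0,0.5],[0,0,0.5]], "turn": [[0,0,0],[0,0,0],[0,0,0],[0,0,0]]}}

```text
time: 14.05
position: [0.5566, -0.2302, 0.2074]
tool_rot: [-0.454, 0.541, 0.458, 0.54]
ft_force: [-0.1, 0.3, -1.9]
grip_width: 0.0135
```

```bash
python3 - <<'E'
from h import *
import pickle
np.set_printoptions(precision=4,suppress=True)
w=vision.camera('wrist');c=vision.camera('scene');t=vision.camera('top');pickle.dump((c,w,t),open('c12.pkl','wb'))
save('s12',c['image'],(110,130,260,280),4);save('w12',w['image'])
o=get_obs();print(o['time'],o['position'],o['grip_width'],o['ft_force'],o['moment'])
for n in ('key_tip','key_bar'):
  for k,q in (('s',c),('w',w),('t',t)):
    print(n,k,[(round(x['p'],2),np.round(x['centre'],1),np.round(atdepth(q,x['centre']),4)) for x in vision.spot_point(q,n)[:3]])
p,r=tool();M=r.as_matrix()
G=p+M[:,0]*(-.042-.0075);print('bar c exp',G,proj(c,G),'tip',proj(c,G-[0,0,.1]),proj(w,G-[0,0,.1]))
E
```

```text
14.2 [ 0.5571 -0.2305  0.2077] 0.013456367856736949 [ 0.2213 -0.7404 -2.1178] [ 0.1287 -0.1397 -0.0232]
key_tip s [(0.79, array([180.9, 319.7]), array([ 0.6629, -0.231 ,  0.0062])), (0.7, array([172.8, 224.2]), array([ 0.3417, -0.2771,  0.0018])), (0.55, array([230.5, 287. ]), array([ 0.579 , -0.1392,  0.0038]))]
key_tip w [(0.72, array([401.1, 199.7]), array([ 0.5695, -0.1351,  0.002 ]))]
key_tip t [(0.4, array([396.3, 237.2]), array([ 0.5668, -0.1346,  0.008 ]))]
key_bar s [(0.94, array([163.5, 178.5]), array([ 0.5736, -0.2291,  0.2649])), (0.83, array([231.3, 259.9]), array([ 0.5721, -0.1311,  0.0686])), (0.58, array([178.4, 295.4]), array([ 0.6642, -0.2258,  0.0696]))]
key_bar w [(0.82, array([420.9, 212.1]), array([ 0.5696, -0.1329,  0.0729])), (0.7, array([311.9, 297.6]), array([ 0.5514, -0.2296,  0.2638]))]
key_bar t [(0.65, array([400. , 231.6]), array([ 0.5707, -0.1336,  0.073 ])), (0.65, array([306. , 229.2]), array([0.5697, 0.0806, 0.1087]))]
bar c exp [ 0.5582 -0.2312  0.2591] [[163.8086 176.8739]] tip [[172.9455 222.3133]] [[312.0928 244.0368]]
```

View pics/s12.png

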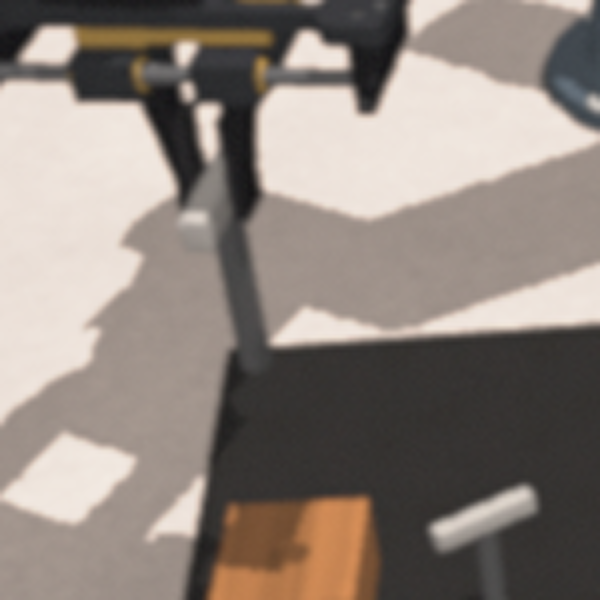

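View pics/w12.png

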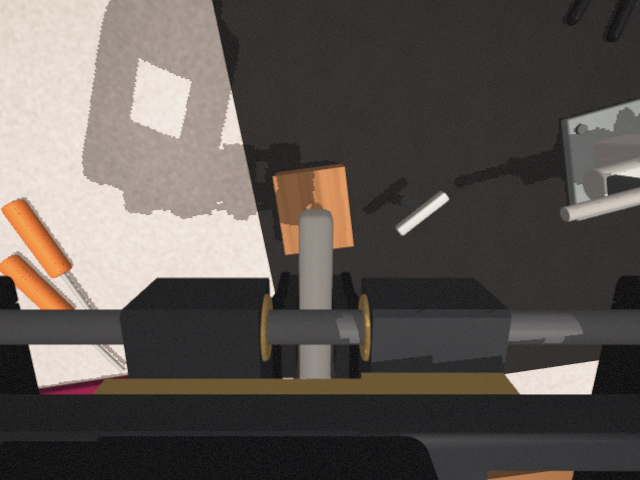

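Request:
{"name": "step_arm", "arguments": {"slide": [[0.2,0.4,0],[0.2,0.8,0],[0.2,0.8,0]], "turn": [[0,0,0],[0,0,0],[0,0,0]]}}

```text
time: 14.8
position: [0.5775, -0.146, 0.2096]
tool_rot: [-0.456, 0.539, 0.459, 0.54]
ft_force: [0.1, -0.7, -2.4]
grip_width: 0.0135
```

Request:
{"name": "step_arm", "arguments": {"slide": [[0.2,0.4,0],[0.2,0.8,0],[0.2,0.8,0]], "turn": [[0,0,0.0114],[0,0,0.0114],[0,0,0.0114]]}}

```text
time: 15.1
position: [0.5976, -0.0664, 0.2097]
tool_rot: [-0.475, 0.522, 0.477, 0.523]
ft_force: [-0.2, -0.9, -1.2]
grip_width: 0.0134
```

Request:
{"name": "step_arm", "arguments": {"slide": [[0.2,0.4,0],[0.2,0.8,0],[0.2,0.8,0]], "turn": [[0,0,0],[0,0,0],[0,0,0]]}}

```text
time: 15.4
position: [0.6178, 0.0131, 0.2097]
tool_rot: [-0.475, 0.522, 0.477, 0.523]
ft_force: [-0.1, -0.4, -2.0]
grip_width: 0.0137
```

Request:
{"name": "step_arm", "arguments": {"slide": [[0.2,0.4,0],[0.2,0.73,0],[0.2,0.73,0],[0.2,0.73,0],[0.2,0.73,0],[0.2,0.73,0]], "turn": [[0,0,0],[0,0,0],[0,0,0],[0,0,0],[0,0,0],[0,0,0]]}}

```text
time: 16.0
position: [0.6382, 0.0801, 0.2099]
tool_rot: [-0.475, 0.524, 0.474, 0.524]
ft_force: [-0.8, -0.5, -3.3]
grip_width: 0.0137
```

```bash
python3 look.py w13 lock_screw; cat > sock.py <<'E'
from hexfit import *
import pickle,sys
def sock(n,ctr=(.5651,.0827),z=.122):
    c=pickle.load(open(n+'.pkl','rb'))
    im,N,s,half=rectify(c,ctr,z)
    g=cv2.GaussianBlur(cv2.cvtColor(im,cv2.COLOR_RGB2GRAY),(0,0),3)
    save('hx_'+n,im)
    th,bw=cv2.threshold(g,0,255,cv2.THRESH_OTSU)
    cs,hi=cv2.findContours(bw,cv2.RETR_TREE,cv2.CHAIN_APPROX_NONE)
    for q in cs:
        A=cv2.contourArea(q)/s/s*1e6
        if A<120 or A>600: continue
        m=cv2.moments(q);cx,cy=m['m10']/m['m00'],m['m01']/m['m00']
        d=q[:,0,:]-[cx,cy];d[:,1]*=-1;r=np.hypot(*d.T);a=np.arctan2(d[:,1],d[:,0])
        aa=np.linspace(-np.pi,np.pi,720,endpoint=False);i=np.argsort(a);rr=np.interp(aa,a[i],r[i],period=2*np.pi)
        F=(rr*np.exp(-6j*aa)).mean()
        print(n,'A',round(A),'ctr',np.round([ctr[0]-half+cx/s,ctr[1]+half-cy/s],4),'amp',round(abs(F)/rr.mean(),3),'vertex mod60',round((np.degrees(np.angle(F))/-6)%60,1))
sock(sys.argv[1])
E
python3 sock.py w13
```

```text
16.0 [0.6382 0.0801 0.2099]
[[-0.     -0.9951  0.0991]
 [-0.0005  0.0991  0.9951]
 [-1.     -0.     -0.0005]]
lock_screw [(0.81, array([310.8, 133.1]), array([0.5661, 0.0852, 0.1094]))]
w13 A 250 ctr [0.5669 0.0589] amp 0.052 vertex mod60 31.7
w13 A 456 ctr [0.5648 0.0828] amp 0.026 vertex mod60 23.9
w13 A 183 ctr [0.5648 0.0829] amp 0.024 vertex mod60 23.7
```

View pics/w13.png

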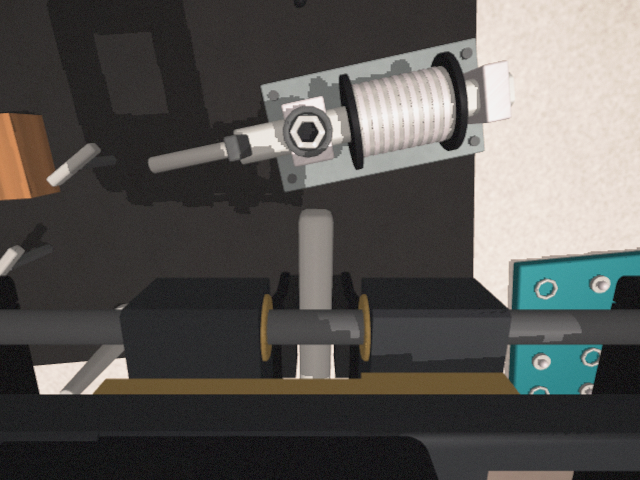

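```bash
python3 - <<'E'
from h import *
np.set_printoptions(precision=4,suppress=True)
for i in range(3):
    c=vision.camera('scene');o=get_obs();print(o['time'],o['position'],o['tool_rot'],o['ft_force'],o['moment'])
p,r=tool();T=p+[0,0,-.051];print('tip exp px',proj(c,T),'screw',proj(c,[.5648,.0828,.122]))
save('s13',c['image'],(300,140,420,260),5)
E
```

```text
16.15 [0.6383 0.0807 0.2099] [-0.4747  0.5241  0.4746  0.5241] [ 0.1552  0.418  -2.1556] [ 0.133  -0.0969  0.0272]
16.2 [0.6383 0.0809 0.2099] [-0.4748  0.5241  0.4747  0.524 ] [-0.1568 -0.4708 -2.7823] [ 0.0864 -0.1564  0.0319]
16.25 [0.6383 0.0811 0.2099] [-0.4748  0.524   0.4747  0.524 ] [-0.3824 -0.6462 -2.9311] [ 0.0737 -0.1266  0.0272]
tip exp px [[343.0646 235.6946]] screw [[338.5805 228.0773]]
```

View pics/s13.png

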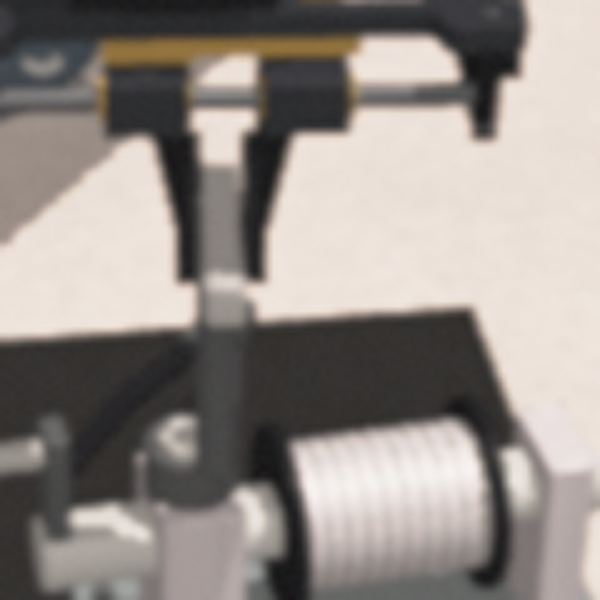

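Request:
{"name": "step_arm", "arguments": {"slide": [[-0.35,0,0],[-0.737,0.003,0],[-0.737,0.003,0],[-0.737,0.003,-0.15],[-0.737,0.003,-0.3],[-0.737,0.003,-0.3],[-0.737,0.003,-0.3],[-0.737,0.003,-0.3]], "turn": [[0,0,-0.001],[0,0,-0.001],[0,0,-0.001],[0,0,-0.001],[0,0,-0.001],[0,0,-0.001],[0,0,-0.001],[0,0,-0.001]]}}

```text
time: 17.05
position: [0.5655, 0.0819, 0.1807]
tool_rot: [-0.474, 0.525, 0.473, 0.526]
ft_force: [-0.3, -0.7, -2.2]
grip_width: 0.014
```

```bash
python3 - <<'E'
from h import *
np.set_printoptions(precision=4,suppress=True)
for i in range(4):
    c=vision.camera('scene');o=get_obs();print(o['time'],o['position'],o['tool_rot'],o['ft_force'],o['moment'])
p,r=tool();T=p+[0,0,-.051];print('tip exp px',proj(c,T),'screw',proj(c,[.5648,.0828,.122]))
save('s14',c['image'],(300,160,390,260),6)
E
```

```text
17.1 [0.5655 0.082  0.1807] [-0.4738  0.5248  0.4729  0.5258] [-0.4881  0.74   -1.795 ] [ 0.0646 -0.147  -0.027 ]
17.15 [0.5653 0.082  0.1807] [-0.4738  0.5248  0.4729  0.5257] [ 0.3589  0.774  -1.7666] [ 0.0448 -0.1187  0.0141]
17.2 [0.5652 0.082  0.1806] [-0.4738  0.5249  0.473   0.5256] [ 0.428   0.3938 -2.9951] [ 0.0846 -0.1721 -0.0089]
17.25 [0.565  0.082  0.1805] [-0.4737  0.525   0.4731  0.5256] [-0.7011 -0.1784 -2.3217] [ 0.0609 -0.178  -0.0304]
tip exp px [[338.2263 225.1047]] screw [[338.5805 228.0773]]
```

View pics/s14.png

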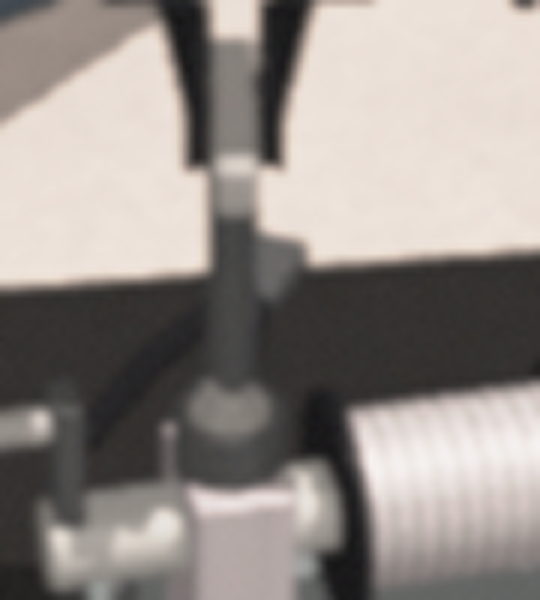

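```bash
python3 - <<'E'
from h import *
c=vision.camera('scene')
im=c['image'][205:245,320:360]
im=np.clip(im.astype(float)*1.6,0,255).astype(np.uint8)
save('s14b',cv2.resize(im,None,fx=15,fy=15,interpolation=cv2.INTER_NEAREST))
g=cv2.cvtColor(c['image'],cv2.COLOR_RGB2GRAY)
for r in (200,205,210,215,220,222,224,226,228,230,232,236): print(r,g[r,326:356])
# expected
for z in (.119,.122): 
  for dx in (-.019,.019): print(z,proj(c,[[.5648,.0828+dx,z]]))
E
```

```text
200 [227 227 227 227 228 228 227 219 176 113  70  68  70  70  69  71  84  99
 109 115 120 125 134 147 170 206 225 229 229 229]
205 [191 185 177 174 174 167 158 143 118  83  67  71  72  71  70  72  84  95
 103 105 102  96  84  72  63  66  72  71  69  66]
210 [51 51 50 50 52 49 47 49 53 62 67 71 72 72 69 64 58 56 61 66 62 55 51 50
 50 49 49 48 50 48]
215 [44 42 42 40 41 38 37 40 51 60 66 71 72 71 69 64 56 47 47 50 51 52 49 52
 50 50 51 49 49 50]
220 [37 36 39 42 47 48 51 51 57 61 67 71 70 70 69 64 57 51 50 49 50 50 50 50
 51 51 50 50 51 49]
222 [41 45 48 51 50 51 54 61 67 70 68 71 72 71 69 64 59 53 50 50 50 51 50 51
 51 51 51 50 51 49]
224 [ 49  50  49  52  54  59  73  93 109 109  97  84  77  80  86  95  93  80
  65  56  52  51  51  51  49  47  44  42  43  45]
226 [ 50  51  52  57  66  83 102 116 122 123 125 126 125 123 121 120 120 114
  97  75  63  55  52  50  41  34  27  30  33  37]
228 [ 49  51  55  62  72  93 113 121 123 124 130 133 134 132 129 125 124 120
 106  82  67  60  53  46  38  28  25  26  28  35]
230 [ 65  89  98  80  69  81  99 110 119 127 132 132 131 131 130 127 118 109
  92  77  66  60  53  44  35  25  24  27  25  32]
232 [ 74 106 114  88  66  67  72  80  91 100 106 110 113 110 106 100  88  79
  71  67  63  57  51  45  35  28  24  24  24  27]
236 [67 88 92 77 64 64 66 68 69 70 71 73 74 75 76 77 74 71 66 63 62 63 68 71
 73 76 78 70 53 34]
0.119 [[328.94610958 230.01419092]]
0.119 [[348.16768548 228.60176399]]
0.122 [[328.94135245 228.7838884 ]]
0.122 [[348.19305351 227.3726415 ]]
```

View pics/s14b.png

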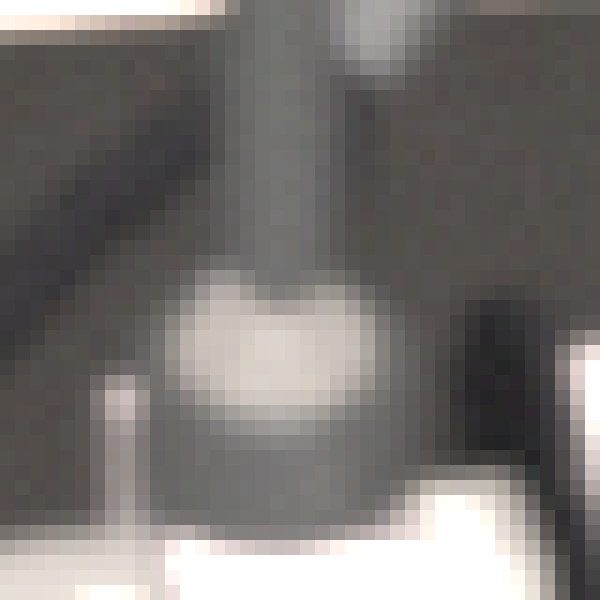

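Request:
{"name": "step_arm", "arguments": {"slide": [[0,0,-0.03],[0,0,-0.06],[0,0,-0.08],[0,0,-0.1],[0,0,-0.1]], "turn": [[0,0,0],[0,0,0],[0,0,0],[0,0,0],[0,0,0]]}}

```text
time: 17.8
position: [0.5647, 0.0819, 0.1696]
tool_rot: [-0.473, 0.525, 0.473, 0.525]
ft_force: [0.2, -0.3, -1.8]
grip_width: 0.0137
```

Request:
{"name": "step_arm", "arguments": {"slide": [[0,0,-0.015],[0,0,-0.03],[0,0,-0.03]], "turn": [[0,0,0],[0,0,0],[0,0,0]]}}

```text
time: 18.1
position: [0.5647, 0.0819, 0.1666]
tool_rot: [-0.473, 0.525, 0.473, 0.525]
ft_force: [2.1, -0.4, -2.6]
grip_width: 0.0135
```

Request:
{"name": "step_arm", "arguments": {"slide": [[0,0,-0.015],[0,0,-0.03],[0,0,-0.03]], "turn": [[0,0,0],[0,0,0],[0,0,0]]}}

```text
time: 18.4
position: [0.5647, 0.082, 0.1637]
tool_rot: [-0.473, 0.525, 0.473, 0.525]
ft_force: [1.1, -0.7, -2.6]
grip_width: 0.0138
```

```bash
python3 - <<'E'
from h import *
np.set_printoptions(precision=4,suppress=True)
for i in range(2):
    c=vision.camera('scene');o=get_obs();print(o['time'],o['position'],o['ft_force'],o['moment'])
im=c['image'][195:245,315:365]
save('s15',cv2.resize(np.clip(im.astype(float)*1.6,0,255).astype(np.uint8),None,fx=12,fy=12,interpolation=cv2.INTER_NEAREST))
E
```

```text
18.45 [0.5647 0.082  0.1637] [ 0.9014 -1.0086 -3.3871] [-0.0117 -0.4245  0.0076]
18.5 [0.5646 0.082  0.1637] [ 0.6354 -0.1594 -2.9364] [-0.0035 -0.3945 -0.04  ]
```

View pics/s15.png

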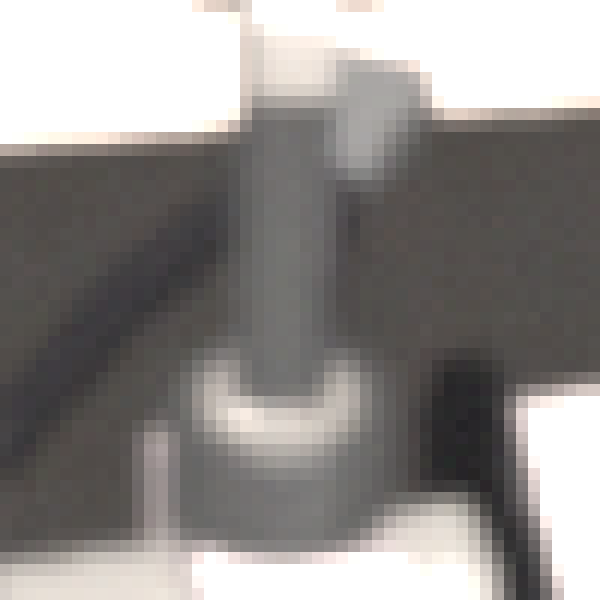

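Request:
{"name": "step_arm", "arguments": {"slide": [[0.003,0.003,-0.01],[0.004,0.003,-0.02],[0.004,0.003,-0.03],[0.004,0.003,-0.03]], "turn": [[0,0,0],[0,0,0],[0,0,0],[0,0,0]]}}

```text
time: 18.9
position: [0.565, 0.0822, 0.1607]
tool_rot: [-0.473, 0.525, 0.473, 0.525]
ft_force: [1.4, -0.9, -2.6]
grip_width: 0.0134
```

Request:
{"name": "step_arm", "arguments": {"slide": [[0,0,-0.01],[0,0,-0.02],[0,0,-0.02]], "turn": [[0,0,0],[0,0,0],[0,0,0]]}}

```text
time: 19.2
position: [0.5654, 0.0823, 0.1599]
tool_rot: [-0.474, 0.525, 0.473, 0.526]
ft_force: [0.3, -1.3, 4.2]
grip_width: 0.0136
```

Fz rose by about 6 N at z=.160, which matches the socket bottom (about 14 mm in). I'll ease off slightly, then turn clockwise and follow the 16 mm/turn lead downwards.

Request:
{"name": "step_arm", "arguments": {"slide": [[0,0,0.008],[0,0,0.004],[0,0,0.0],[0,0,-0.003],[0,0,-0.006],[0,0,-0.006]], "turn": [[0,0,0],[0,0,-0.02],[0,0,-0.04],[0,0,-0.06],[0,0,-0.0833],[0,0,-0.0833]]}}

```text
time: 19.8
position: [0.5652, 0.0817, 0.1589]
tool_rot: [-0.322, 0.63, 0.321, 0.63]
ft_force: [-0.6, -3.5, 5.0]
grip_width: 0.0136
```

```bash
cat > mz.py <<'E'
from h import *
import sys
np.set_printoptions(precision=4,suppress=True)
n=int(sys.argv[1]);F=[];M=[]
o=get_obs();F.append(o['ft_force']);M.append(o['moment'])
for i in range(n):
    c=vision.camera('scene');o=get_obs();F.append(o['ft_force']);M.append(o['moment'])
F=np.array(F);M=np.array(M);print(o['time'],o['position'],'F',F.mean(0),'M',M.mean(0),'Mz',M[:,2])
m=R.from_quat(o['tool_rot']).as_matrix();print('heading',np.degrees(np.arctan2(m[1,2],m[0,2])),o['grip_width'])
if len(sys.argv)>2:
    im=c['image'][165:245,305:385];save(sys.argv[2],cv2.resize(np.clip(im.astype(float)*1.5,0,255).astype(np.uint8),None,fx=7,fy=7,interpolation=cv2.INTER_CUBIC))
E
python3 mz.py 4 s16
```

```text
20.0 [0.5652 0.0818 0.1589] F [-0.6957 -3.452   5.5463] M [-0.7659  0.0511 -0.0118] Mz [-0.0147 -0.012  -0.0089 -0.0323  0.0091]
heading 54.27556693265806 0.013440411495318163
```

View pics/s16.png

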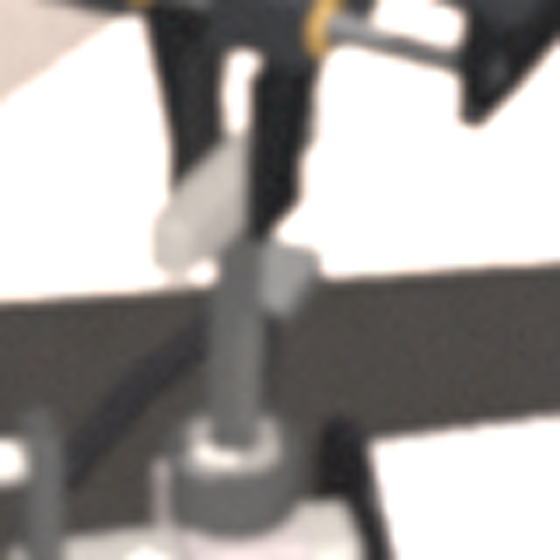

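Request:
{"name": "step_arm", "arguments": {"slide": [[0,-0.003,0.0],[0,-0.003,0.0],[0,-0.003,0.0]], "turn": [[0,0,-0.014],[0,0,-0.028],[0,0,-0.042]]}}

```text
time: 20.3
position: [0.5649, 0.0815, 0.1583]
tool_rot: [-0.236, 0.667, 0.236, 0.666]
ft_force: [-0.3, -3.4, 2.0]
grip_width: 0.0139
```

```bash
python3 mz.py 2 s17
```

```text
20.4 [0.5649 0.0816 0.1583] F [-0.3038 -3.1468  2.2463] M [-0.7912 -0.0455  0.0636] Mz [0.1317 0.0337 0.0255]
heading 39.12468043874447 0.01358590305676554
```

View pics/s17.png

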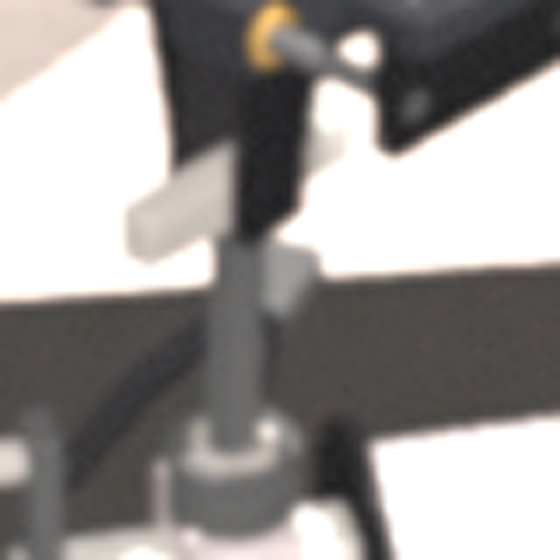

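Request:
{"name": "step_arm", "arguments": {"slide": [[0,-0.005,-0.002],[0,-0.005,-0.003],[0,-0.005,-0.005]], "turn": [[0,0,-0.014],[0,0,-0.028],[0,0,-0.042]]}}

```text
time: 20.7
position: [0.5648, 0.0813, 0.1577]
tool_rot: [-0.146, 0.692, 0.146, 0.692]
ft_force: [-0.5, -2.7, 2.5]
grip_width: 0.0138
```

```bash
python3 mz.py 1
```

```text
20.75 [0.5647 0.0813 0.1577] F [-0.7494 -2.3547  2.9344] M [-0.7506  0.0033  0.0926] Mz [0.1226 0.0627]
heading 23.73422475437209 0.013415493210585728
```

Request:
{"name": "step_arm", "arguments": {"slide": [[0,-0.003,-0.002],[0,-0.005,-0.004]], "turn": [[0,0,-0.014],[0,0,-0.028]]}}

```text
time: 20.95
position: [0.5646, 0.0811, 0.1572]
tool_rot: [-0.085, 0.702, 0.085, 0.702]
ft_force: [-0.7, -2.7, 1.9]
grip_width: 0.0134
```

```bash
python3 mz.py 1
```

```text
21.0 [0.5646 0.0811 0.1572] F [-0.6206 -2.704   2.3336] M [-0.5628  0.0797  0.0736] Mz [0.0812 0.0659]
heading 13.679107926811525 0.013531213528238143
```

Request:
{"name": "step_arm", "arguments": {"slide": [[0,0,-0.002],[0,0,-0.004]], "turn": [[0,0,-0.01],[0,0,-0.02]]}}

```text
time: 21.2
position: [0.5645, 0.0811, 0.1569]
tool_rot: [-0.042, 0.706, 0.042, 0.706]
ft_force: [-1.3, -1.6, 3.4]
grip_width: 0.0137
```

```bash
python3 mz.py 1
```

```text
21.25 [0.5645 0.0811 0.1569] F [-1.2562 -1.4391  3.0309] M [-0.6416  0.0822  0.0678] Mz [0.0878 0.0478]
heading 6.6154745592556425 0.013719043827055237
```

Request:
{"name": "step_arm", "arguments": {"slide": [[0,-0.002,-0.002],[0,-0.003,-0.004]], "turn": [[0,0,-0.01],[0,0,-0.02]]}}

```text
time: 21.45
position: [0.5645, 0.0809, 0.1566]
tool_rot: [0.003, 0.707, -0.003, 0.707]
ft_force: [-1.6, -0.9, 4.8]
grip_width: 0.0136
```

```bash
python3 mz.py 1
```

```text
21.5 [0.5645 0.081  0.1566] F [-1.4743 -1.5777  4.4684] M [-0.5331  0.2146  0.0769] Mz [0.0879 0.0659]
heading -0.5951785749515724 0.013514296098272505
```

Request:
{"name": "step_arm", "arguments": {"slide": [[0,0,-0.001],[0,0,-0.003]], "turn": [[0,0,-0.01],[0,0,-0.02]]}}

```text
time: 21.7
position: [0.5644, 0.081, 0.1562]
tool_rot: [0.047, 0.706, -0.047, 0.705]
ft_force: [-2.3, -2.4, 3.8]
grip_width: 0.0132
```

```bash
python3 mz.py 1
```

```text
21.75 [0.5644 0.081  0.1562] F [-2.3504 -2.4927  4.1165] M [-0.5074  0.2815  0.0816] Mz [0.1333 0.0298]
heading -7.78963546158229 0.013493915072516209
```

Request:
{"name": "step_arm", "arguments": {"slide": [[-0.002,-0.001,-0.001],[-0.003,-0.002,-0.002]], "turn": [[0,0,-0.008],[0,0,-0.016]]}}

```text
time: 21.95
position: [0.5642, 0.0808, 0.156]
tool_rot: [0.083, 0.703, -0.082, 0.702]
ft_force: [-0.7, -0.7, 4.1]
grip_width: 0.0133
```

```bash
python3 mz.py 1
```

```text
22.0 [0.5642 0.0809 0.156 ] F [-1.0839 -1.0891  3.8173] M [-0.3749  0.2353  0.0825] Mz [0.0799 0.0851]
heading -13.508380069013533 0.013280645896610816
```

Request:
{"name": "step_arm", "arguments": {"slide": [[0,0,-0.001],[0,0,-0.002]], "turn": [[0,0,-0.008],[0,0,-0.016]]}}

```text
time: 22.2
position: [0.5641, 0.0809, 0.1558]
tool_rot: [0.118, 0.698, -0.118, 0.697]
ft_force: [-1.9, -0.5, 2.7]
grip_width: 0.0134
```

```bash
python3 mz.py 1
```

```text
22.25 [0.5642 0.0809 0.1557] F [-1.5227 -0.6293  3.6427] M [-0.4345  0.2835  0.0591] Mz [0.0563 0.062 ]
heading -19.2778427043363 0.013713153529814425
```

Request:
{"name": "step_arm", "arguments": {"slide": [[0,0,-0.001],[0,0,-0.002]], "turn": [[0,0,-0.007],[0,0,-0.014]]}}

```text
time: 22.45
position: [0.5641, 0.0809, 0.1555]
tool_rot: [0.148, 0.692, -0.148, 0.691]
ft_force: [-1.4, -1.5, 3.3]
grip_width: 0.0137
```

```bash
python3 mz.py 1
```

```text
22.5 [0.5641 0.0809 0.1555] F [-1.7291 -0.9663  3.3206] M [-0.3695  0.3081  0.0993] Mz [0.0963 0.1022]
heading -24.304182821051867 0.013208204168705974
```

Request:
{"name": "step_arm", "arguments": {"slide": [[0,0,-0.001],[0,0,-0.002]], "turn": [[0,0,-0.007],[0,0,-0.014]]}}

```text
time: 22.7
position: [0.5641, 0.0809, 0.1553]
tool_rot: [0.179, 0.685, -0.179, 0.684]
ft_force: [-2.1, -1.4, 2.5]
grip_width: 0.0138
```

```bash
python3 mz.py 1
```

```text
22.75 [0.5641 0.0809 0.1553] F [-2.1188 -1.2774  2.9862] M [-0.3353  0.3711  0.0485] Mz [0.0784 0.0186]
heading -29.357074699180924 0.013612093173345535
```

Request:
{"name": "step_arm", "arguments": {"slide": [[-0.002,-0.001,-0.001],[-0.003,-0.001,-0.003]], "turn": [[0,0,-0.007],[0,0,-0.014]]}}

```text
time: 22.95
position: [0.5639, 0.0809, 0.1551]
tool_rot: [0.209, 0.676, -0.208, 0.675]
ft_force: [-2.1, -0.1, 3.6]
grip_width: 0.0134
```

```bash
python3 mz.py 1
```

```text
23.0 [0.564  0.0808 0.1551] F [-2.0104 -0.9992  3.2027] M [-0.2421  0.3442  0.1066] Mz [0.1382 0.0749]
heading -34.414613276257946 0.013280216728603729
```

Request:
{"name": "step_arm", "arguments": {"slide": [[0,0,-0.001],[0,0,-0.002]], "turn": [[0,0,-0.007],[0,0,-0.014]]}}

```text
time: 23.2
position: [0.5639, 0.0809, 0.1549]
tool_rot: [0.238, 0.666, -0.238, 0.665]
ft_force: [-1.3, -0.9, 4.3]
grip_width: 0.0135
```

```bash
python3 mz.py 1
```

```text
23.25 [0.5639 0.0809 0.1549] F [-1.9025 -0.8976  4.0126] M [-0.1944  0.3881  0.084 ] Mz [0.1053 0.0627]
heading -39.454801656378756 0.013633799934735525
```

Request:
{"name": "step_arm", "arguments": {"slide": [[0,0,-0.001],[0,0,-0.002]], "turn": [[0,0,-0.006],[0,0,-0.012]]}}

```text
time: 23.45
position: [0.5639, 0.0809, 0.1548]
tool_rot: [0.263, 0.657, -0.263, 0.656]
ft_force: [-1.9, -1.4, 3.9]
grip_width: 0.0137
```

```bash
python3 mz.py 2
```

```text
23.55 [0.5639 0.0809 0.1547] F [-2.0495 -0.591   4.0216] M [-0.115   0.4895  0.12  ] Mz [0.1115 0.1199 0.1287]
heading -43.649970705215836 0.013462446046070971
```

Request:
{"name": "step_arm", "arguments": {"slide": [[0,0,-0.001],[0,0,-0.002]], "turn": [[0,0,-0.006],[0,0,-0.012]]}}

```text
time: 23.75
position: [0.5639, 0.0808, 0.1546]
tool_rot: [0.288, 0.646, -0.288, 0.645]
ft_force: [-1.5, 0.6, 4.8]
grip_width: 0.0138
```

```bash
python3 mz.py 2 s18
```

```text
23.85 [0.5639 0.0808 0.1546] F [-2.0373 -0.2763  4.5802] M [-0.0508  0.545   0.157 ] Mz [0.1387 0.1635 0.1688]
heading -48.00045408052958 0.013493053753190572
```

View pics/s18.png

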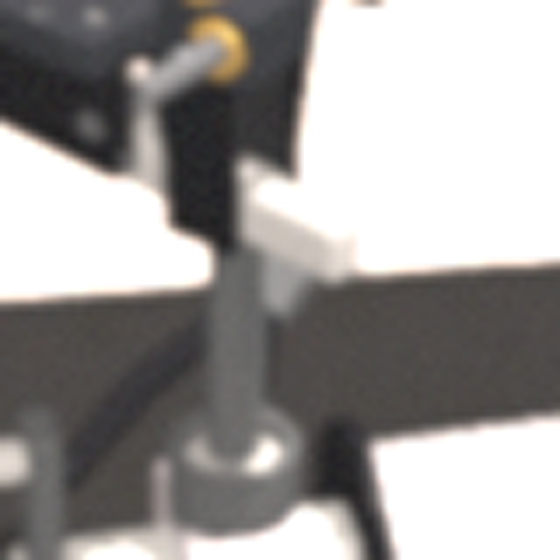

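Request:
{"name": "step_arm", "arguments": {"slide": [[0,0,-0.001],[0,0,-0.001]], "turn": [[0,0,-0.005],[0,0,-0.01]]}}

```text
time: 24.05
position: [0.5639, 0.0809, 0.1545]
tool_rot: [0.308, 0.637, -0.308, 0.636]
ft_force: [-2.3, -0.1, 4.5]
grip_width: 0.0135
```

```bash
python3 mz.py 7
```

```text
24.4 [0.5639 0.0809 0.1545] F [-2.7542 -0.0201  5.1651] M [0.0341 0.6453 0.1728] Mz [0.1782 0.188  0.2087 0.1561 0.2191 0.1324 0.1397 0.1601]
heading -51.58502416525273 0.013603797866847714
```

Request:
{"name": "step_arm", "arguments": {"slide": [[0,0,0],[0,0,0]], "turn": [[0,0,-0.004],[0,0,-0.008]]}}

```text
time: 24.6
position: [0.5639, 0.0808, 0.1544]
tool_rot: [0.324, 0.629, -0.324, 0.628]
ft_force: [-2.7, 0.4, 4.6]
grip_width: 0.0137
```

```bash
python3 mz.py 8
```

```text
25.0 [0.5639 0.0808 0.1545] F [-2.6403  0.7194  5.15  ] M [0.1171 0.6874 0.2058] Mz [0.2237 0.2326 0.1513 0.1796 0.1652 0.2257 0.2235 0.2593 0.1914]
heading -54.57231037090886 0.01338184913792137
```

Request:
{"name": "step_arm", "arguments": {"slide": [[0,0,0],[0,0,0]], "turn": [[0,0,-0.002],[0,0,-0.004]]}}

```text
time: 25.2
position: [0.5639, 0.0808, 0.1544]
tool_rot: [0.332, 0.625, -0.332, 0.624]
ft_force: [-2.6, 1.2, 5.2]
grip_width: 0.0133
```

```bash
python3 mz.py 10
```

```text
25.7 [0.5639 0.0808 0.1544] F [-2.7847  0.4739  4.875 ] M [0.1174 0.6843 0.2054] Mz [0.2074 0.2553 0.2262 0.2207 0.2219 0.1836 0.2317 0.1572 0.2328 0.1563
 0.1665]
heading -56.00807496928336 0.013670028259358877
```

Request:
{"name": "step_arm", "arguments": {"slide": [[0,0,0],[0,0,0]], "turn": [[0,0,-0.002],[0,0,-0.002]]}}

```text
time: 25.9
position: [0.5639, 0.0808, 0.1544]
tool_rot: [0.336, 0.623, -0.336, 0.622]
ft_force: [-2.3, 1.1, 4.3]
grip_width: 0.0137
```

```bash
python3 mz.py 8
```

```text
26.3 [0.5639 0.0808 0.1544] F [-2.9467  0.8134  4.7711] M [0.1772 0.7261 0.2049] Mz [0.1673 0.2046 0.203  0.2248 0.1975 0.178  0.2618 0.1944 0.2124]
heading -56.74523580894562 0.013886898616165499
```

Request:
{"name": "step_arm", "arguments": {"slide": [[0,0,0],[0,0,0],[0,0,0],[0,0,0]], "turn": [[0,0,0],[0,0,0],[0,0,-0.002],[0,0,-0.004]], "newtons": 60}}

```text
time: 26.7
position: [0.5639, 0.0808, 0.1544]
tool_rot: [0.344, 0.618, -0.344, 0.617]
ft_force: [-3.2, 1.4, 5.1]
grip_width: 0.0134
```

```bash
python3 mz.py 10
```

```text
27.2 [0.5639 0.0808 0.1544] F [-3.1902  1.252   5.1645] M [0.2677 0.7845 0.2244] Mz [0.2356 0.2013 0.272  0.167  0.1405 0.2047 0.2384 0.2722 0.2658 0.2083
 0.263 ]
heading -58.22812513488757 0.01351648962227646
```

The torque now averages 0.224 N m, inside the firm window (free turning was about 0.1). Now I'll release gently and lift off.

Request:
{"name": "step_arm", "arguments": {"slide": [[0,0,0],[0,0,0],[0,0,0],[0,0,0],[0,0,0]], "turn": [[0,0,0],[0,0,0],[0,0,0],[0,0,0],[0,0,0]], "jaw": 0.45}}

```text
time: 27.7
position: [0.5647, 0.0803, 0.1543]
tool_rot: [0.344, 0.617, -0.344, 0.618]
ft_force: [-1.1, 0.4, 0.1]
grip_width: 0.0379
```

Request:
{"name": "step_arm", "arguments": {"slide": [[0,0,0.1],[0,0,0.3],[0,0,0.6],[0,0,0.9],[0,0,0.9]], "turn": [[0,0,0],[0,0,0],[0,0,0],[0,0,0],[0,0,0]]}}

```text
time: 28.2
position: [0.568, 0.0803, 0.2499]
tool_rot: [0.346, 0.614, -0.342, 0.621]
ft_force: [0.4, 0.5, -0.1]
grip_width: 0.0392
```

```bash
python3 look.py w20 key_bar lock_screw crank_grip; python3 mz.py 1 s20; python3 -c "
from h import *
c=vision.camera('scene');save('s20f',c['image'])"
```

```text
28.2 [0.568  0.0803 0.2499]
[[ 0.0113  0.8503  0.5261]
 [-0.0005  0.5262 -0.8504]
 [-0.9999  0.0093  0.0064]]
key_bar [(0.91, array([309.3, 242.7]), array([0.5692, 0.0861, 0.2121])), (0.75, array([598.3, 283.9]), array([ 0.6603, -0.2244,  0.0731]))]
lock_screw [(0.39, array([305.7, 217.3]), array([0.5826, 0.0971, 0.212 ])), (0.38, array([311., 221.]), array([0.582 , 0.0927, 0.2103]))]
crank_grip [(0.92, array([398.7, 261. ]), array([ 0.5769, -0.0032,  0.1297])), (0.72, array([309.2, 213.3]), array([0.5861, 0.0965, 0.212 ])), (0.45, array([217.1, 321.1]), array([0.5829, 0.1168, 0.3759]))]
28.45 [0.5632 0.0805 0.2433] F [ 0.0755 -0.0872 -0.1681] M [ 0.001  -0.0296  0.0044] Mz [-0.0149  0.0238]
heading -58.26055944689582 0.038996251885660416
```

View pics/s20.png

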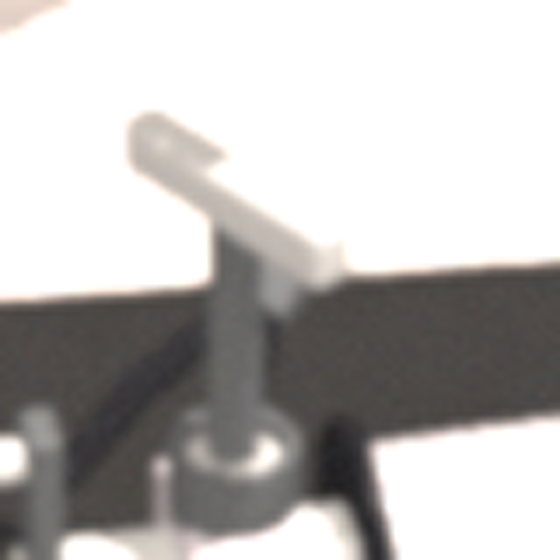

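View pics/w20.png

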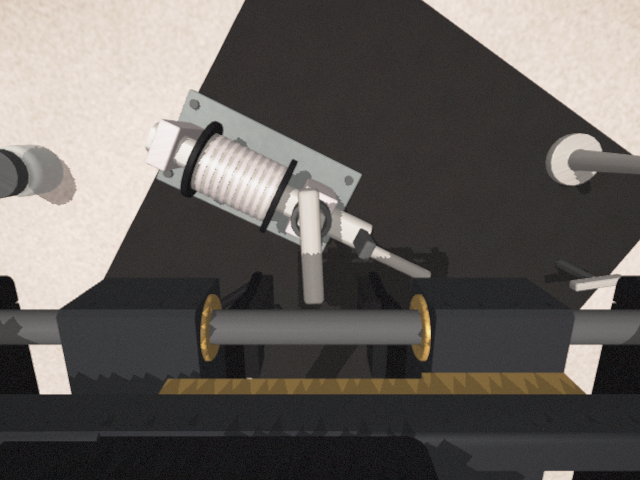

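The key stands upright in the screw, with its bar top at about .212–.213, which puts the tip at about .103 against an expected socket bottom of about .102. The gripper is clear and the force reads zero, so I'm handing in.

```bash
python3 -c "
from rig import hand_in,get_obs
print(hand_in());print(get_obs()['time'])"
```

```text
the job is handed in; nothing more can be done
None
the job is handed in; nothing more can be done
```

I set the crank upright, put the hex key fully into the lock screw, tightened the screw on the flat and left the key standing in it. I handed the job in about 28 s in, well under the 72 s limit; it reports no verdict.

- **Crank:** I turned it from about 62° of lean to upright. The wrist view showed pin and shaft aligned to within about 0.5 mm, which is under 1°.
- **Key:** I took the largest T-key, the one in the wooden block, and lowered it into the socket. The upward force rose at about 14 mm deep. Through the turning, the readings showed the key pressing on the screw with at most about 8 N.
- **Tightening:** I turned the tool clockwise about 142° in all. The torque was about 0.1 N m in free turning and rose over the last 15° or so. It averaged 0.224 N m at the end, with single readings from 0.14 to 0.27.
- **Last checks:** The gripper is clear and the wrist force reads zero. The key tip is within about 1 mm of the expected socket bottom.

**Disagreements:**
- **Fingertip height:** The fingertips really sit about 42 mm above the reported TCP. My first grasp closed just above the crank pin without moving it, and I corrected for the offset after that.
- **Torque plateau:** The torque stayed at about 0.205 N m over 2° of turning. The bar may have slipped slightly in the pads, so I raised the grip to 60 N and turned about 1.5° more to reach the final value.

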